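# Load the purge stand and set its needle valve two turns open

## Robot

A 7-joint arm with a two-finger parallel gripper is mounted at the origin on a cart in front of the work surface, level with it; the furniture and walls round the work are solid. World frame = base frame: x ahead of the robot, y to its left, z up, the work surface at z = 0. Lengths are in m, angles in rad, forces in N, time in s.
With the tool pointing down it reaches from about 0.35 to 0.9 m from the base axis. Payload 19.9 kg.
Tool frame: the origin (TCP) lies on the centre line of the jaws, within the pads' length; the fingertips stand 25 mm ahead of it and the grasp point (between the pads) lies 6 mm ahead of it; z points along the fingers, y is the direction in which the jaws open and shut (so a half turn about z gives the same grasp; the last joint's range is limited). The gripper opens to 85 mm and grips with 20 to 120 N. Pads are 22 mm wide; open, the fingers measure 114 mm over their backs; the gripper's body (76 mm by 85 mm) begins 54 mm behind the grasp point. The pads swing forward as they close: fully open they stand 13 mm farther back than shut.
Start: joints at [-1.24, 0.417, -0.01, 1.614, 0.005, 1.111, -0.053], TCP at [0.228, 0.582, 0.256] pointing down, gripper open.
Joint ranges: [-2.81, 2.81], [-0.39, 2.02], [-1.27, 1.25], [0.06, 2.57], [-1.19, 4.33], [0.19, 2], [-2.82, 2.82]. Speed limits (rad/s): [1.89, 1.89, 2.39, 2.39, 3.01, 3.01, 3.01].

## Interface

Orientations are given as a 3x3 rotation matrix whose columns are the frame's x, y, z axes.
In Python, from bench import monitor, camera, camera_params, arm, nets gives the robot as it stands.
- The arm moves only by the tool move_arm, never from a script. Its arguments are lists of equal length, an entry for each row: "xyz": the shift along the tool's x, y, z each as a share of 0.15 m, from -1 to 1, a list of three; "rotation": the turn, a rotation vector about the tool's x, y, z each as a share of pi rad, from -1 to 1, a list of three. In form: {"xyz": [[dx, dy, dz], ...], "rotation": [[wx, wy, wz], ...]}. A call has 1 to 10 rows; each row shifts and turns the pose as measured when the row begins, along the tool's axes as they then stand; what a row does not reach is not made up. A row lasts 1/8 s, in which the tool goes at most 62.5 mm and 10.7 degrees, less where a joint would pass 70% of its speed; a pose out of reach is approached as far as the arm can. A call with a number of a shift or a turn outside -1 to 1 is refused whole. A call with a gripper value outside its range is refused whole. "gripper" is the opening, from 0 (shut) to 1 (fully open), set as the call begins (left out, the last holds). The fingers move at their own pace and stop on an object; "grip_force" is the grip in N (left out, the last holds). Time passes only in rows, so rows that do not move let the fingers close. It gives the time, the measured TCP pose, the force and the opening at its end, in the units of the state.
- monitor.read_state(): the state, without advancing time (a new reading comes with each control period).
- camera(name): name is "scene" or "top" or "wrist"; returns the picture (400x640x3 uint8, red, green, blue); there is no depth.
- camera_params(name): a dict with "fx", "fy", "cx", "cy" (pixels), "k1" (the pictures are not rectified: a ray, as slopes to the right and down, at radius r is drawn at 1 + k1 r^2 times it, then the intrinsics apply), "camera_from_world" (4x4, takes a point from world to camera coordinates). Camera axes: x right, y down, z forward; pixel columns grow to the right and rows downward; lengths in m; the calibration is good to about 2 mm. A picture is of the moment at which its call begins: read the wrist's pose just before it. camera_params takes no time and is no camera call; for the wrist camera it gives the pose at the moment of the call.
- arm.hand_in(): hands the job in, once; it reports no verdict.
Trained networks look in the newest picture that a camera, given by its name, has taken for a name from the list of things; names that differ only in an ending like _2 or _b are one class to them, and where a whole thing is asked for, a point or a joint stands for the part that bears it (a point fixed in the world has none). Each returns a list of dicts, best first, with "score" (0 to 1); they miss things now and then, are a little off and sometimes report something else, mostly with a low value. They report only what shows in the picture. A call takes as long as a camera call. They do not tell look-alikes from the thing itself.
- nets.silhouettes(camera, query): "region" (400x640 bool, what is visible of it) and "extent" ([centre column, centre row, width, height] in pixels, round what is visible of it).
- nets.spot_point(camera, query): "point" ([row, column] in pixels: a listed point, or the origin of a listed thing).
The state is a dict: "clock": time; "qpos": joint angles; "joint_velocities": joint speeds; "joint_torque": joint torques, N m; "ee_pos": TCP position; "ee_rot": TCP orientation; "force": force on the tool from outside, world axes, zero at the start; "moment": the same for the moment, N m; "grip_width": opening from 0.0 (shut) to 1.0 (fully open).
Only numpy, scipy, OpenCV 4.12 (cv2) and the standard library are available. Lean on these libraries where they do the work, as an engineer would, in place of code of your own. Each camera call takes 0.05 s, during which the arm holds its last target.

## Task

Set up the gas purge stand: first put the two loose white-capped vials upright into the stand's two pockets, one in each (either way round), pushed fully down. Then take the crank handle of the valve wheel, turn it clockwise (seen from above) until the valve is closed against its stop, and back it off anticlockwise by exactly two full turns. Finish while still gripping the handle at that setting, do not let go, and leave the beaker and the two dishes nearby where they are.

Things in the scene. Friction and masses are not known exactly. Their poses are not given: they have to be found in the camera images.
- vial_p_center (a point): Centre (half-way up) of a loose glass vial with a white screw cap, standing upright on the worktop: 72 mm tall, body 21 mm across up to 60 mm above its foot, cap 23 mm across above that, 16 g. Its z axis is the vial's long axis, foot 36 mm below.
- vial_q_center (a point): Centre (half-way up) of the other, identical loose vial.
- purge_stand: Fixed gas purge stand, an aluminium base plate 130 x 250 x 8 mm; origin at the middle of the worktop under it (the plate's centre is 5 mm to -y). Its x and y axes lie along the short and long sides, z up. On its +y end stands an aluminium block 115 (x) x 50 (y) mm, top 34 mm above the worktop, with two pockets; on its -y end a brass needle valve with a horizontal steel hand wheel and an upright crank handle.
- pocket_a (a point): Centre of the mouth of one round pocket, 34 mm above the worktop, at x = -35, y = +65 mm in the stand's frame. Pocket 24 mm across with a small chamfer, 23 mm deep (floor 11 mm above the worktop). A vial on the pocket floor has its centre 13 mm above this point.
- pocket_b (a point): Centre of the mouth of the other, equal pocket, at x = +35, y = +65 mm in the stand's frame.
- valve_axis (a point): Point on the vertical axis of the valve wheel, 93 mm above the worktop (the height of the middle of the handle's gripping part), at x = 0, y = -75 mm in the stand's frame; fixed.
- handle_grip (a point): Point on the centre line of the crank handle at gripping height, 93 mm above the worktop, 45 mm from the valve axis. The handle is an upright black round grip, 18 mm across, from 70 to 106 mm above the worktop; it spins freely on its own pin, so it can be carried round the circle by a gripper that keeps its own orientation. The wheel below (rim circle of 45 mm radius, bar 11 mm thick) reaches up to 67 mm above the worktop.
- wheel (a joint): Angle of the valve wheel in rad, counted over several turns: 0 = closed against its hard stop (the handle then lies on the stand's -x side of the axis), growing as it opens, anticlockwise seen from above; two turns open is 12.57. At the start it is somewhere between a quarter and three quarters of a turn open. It needs about 2 N at the handle to turn and stays where it is left.
- small_beaker: Bystander: small glass beaker, 44 mm across, 57 mm tall; origin under its centre. Loose; leave alone.
- sprout_dish: Bystander: open round dish with sprouts, 62 mm across, 23 mm tall with the sprouts; origin under its centre. Loose; leave alone. Beside it, along the left end of the worktop, stands a solid clear glass side pane, hard to see: 49 cm high, in the plane y = 0.49 m from x = 0.39 to 0.87 m; keep the arm off it.
- closed_dish: Bystander: closed round dish, 62 mm across, 14 mm tall; origin under its centre. Loose; leave alone.
Not all that is in view belongs to the job. Leave any blue look-alike of the part that bears vial_p_center alone.

How it is judged:
By the outcome, as a careful person would: the job done as asked, in the order asked, and still so for the second after the job is handed in, while the arm keeps its last pose, push and grip.
It also fails if it takes over 72 s, if anything falls off the work surface, if the arm or the gripper's body presses on something with over 40 N, if the wrist force passes 120 N, or if a joint passes its speed limit or range.

## Working session

There is one attempt and no reset: what is moved stays moved. The work goes in short steps, Python scripts to look and compute and a tool call to move; the robot and the scene stay as the last step left them, time stands still between calls to the robot, and variables do not carry over. Pictures are saved under pics/ and viewed, and the job is handed in when it is done.

Besides the shell and the picture viewer there is one more tool, called after "Emit:" as name(argument=value, ...), one argument or row to a line, values as JSON. move_arm: Moves the arm, as the interface text tells. Shift numbers are shares of 0.15 m and turn numbers shares of pi rad, none past 1 either way. Its arguments: {"type":"object","properties":{"xyz":{"type":"array"},"rotation":{"type":"array"},"gripper":{"type":"number"},"grip_force":{"type":"number"}},"required":["xyz","rotation"]}

```bash
ls; mkdir -p pics; python3 - <<'E'
from bench import monitor, camera, camera_params
import cv2
s=monitor.read_state();print({k:s[k] for k in ['clock','qpos','ee_pos','ee_rot','force','grip_width']})
for n in ['scene','top']:
    im=camera(n);cv2.imwrite(f'pics/{n}0.png',im[:,:,::-1]);p=camera_params(n);print(n,p)
E
```

```text
pics
{'clock': 0.0, 'qpos': array([-1.23949854,  0.41796964, -0.01029003,  1.61417917,  0.00473077,
        1.11069356, -0.05298773]), 'ee_pos': array([0.22754545, 0.58176525, 0.25566093]), 'ee_rot': array([[-9.31320139e-01,  3.64201442e-01, -3.28842072e-04],
       [ 3.64201569e-01,  9.31319397e-01, -1.18230357e-03],
       [-1.24339665e-04, -1.22086793e-03, -9.99999247e-01]]), 'force': array([-0.22425791, -0.49472793, -0.9978928 ]), 'grip_width': 1.0011070695017503}
scene {'fx': 462.9418086181876, 'fy': 462.9418086181876, 'cx': 316.1075865570552, 'cy': 197.54436624017953, 'k1': -0.03388456440074553, 'camera_from_world': array([[ 0.53021046, -0.84760134,  0.02118588, -0.22131858],
       [-0.57243493, -0.37629136, -0.72850742,  0.40870653],
       [ 0.62545592,  0.37413472, -0.68471023,  0.90594363],
       [ 0.        ,  0.        ,  0.        ,  1.        ]])}
top {'fx': 501.49968246970724, 'fy': 501.49968246970724, 'cx': 318.5149052238186, 'cy': 186.01195029201017, 'k1': -0.04961422629481363, 'camera_from_world': array([[ 0.00201887, -0.99999337, -0.00303208,  0.06708152],
       [-0.98792862, -0.00152483, -0.15490229,  0.5400603 ],
       [ 0.15489664,  0.0033082 , -0.98792514,  1.30154458],
       [ 0.        ,  0.        ,  0.        ,  1.        ]])}
```

View pics/scene0.png

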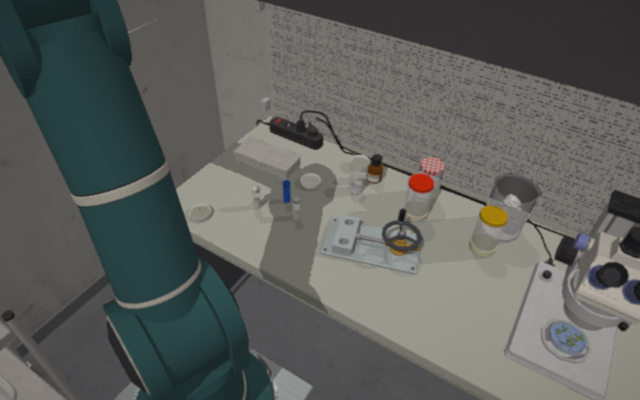

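View pics/top0.png

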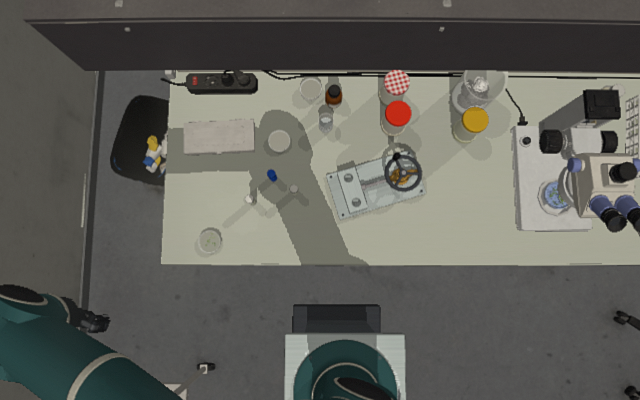

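The scene view shows white-capped vials at about (256,193) and (295,207), with the blue look-alike at (287,190). In the top view these are (250,199), (294,189) and (272,175). The stand is near (375,185) in the top view.

```bash
cat > h.py <<'E'
import numpy as np, cv2
from bench import camera_params
def proj(p,P,T=None):
    T=P['camera_from_world'] if T is None else T
    c=T[:3,:3]@np.asarray(p,float)+T[:3,3]; x,y=c[:2]/c[2]; f=1+P['k1']*(x*x+y*y)
    return np.array([P['fx']*x*f+P['cx'],P['fy']*y*f+P['cy']])
def ray(uv,P):
    K=np.array([[P['fx'],0,P['cx']],[0,P['fy'],P['cy']],[0,0,1]])
    n=cv2.undistortPoints(np.array([[uv]],float),K,np.array([P['k1'],0,0,0.]))[0,0]
    T=P['camera_from_world'];R=T[:3,:3]
    return -R.T@T[:3,3], R.T@np.array([n[0],n[1],1])
def atz(uv,P,z):
    o,d=ray(uv,P);return o+d*(z-o[2])/d[2]
def tri(obs):
    A=np.zeros((3,3));b=np.zeros(3)
    for uv,P in obs:
        o,d=ray(uv,P);d=d/np.linalg.norm(d);M=np.eye(3)-np.outer(d,d);A+=M;b+=M@o
    return np.linalg.solve(A,b)
E
python3 - <<'E'
from bench import camera,nets,monitor
from h import *
import cv2
for c in ['scene','top']:
    im=camera(c)
    P=camera_params(c)
    for q,z in [('vial_p_center',.036),('pocket_a',.034),('handle_grip',.093),('valve_axis',.093),('purge_stand',0),('small_beaker',0),('sprout_dish',0),('closed_dish',0)]:
        for d in nets.spot_point(c,q)[:4]:
            uv=d['point'][::-1]; print(c,q,round(d['score'],2),np.round(uv,1),np.round(atz(uv,P,z),3))
    a=(slice(150,290),slice(180,440)) if c=='scene' else (slice(100,260),slice(180,440))
    cv2.imwrite(f'pics/{c}crop.png',cv2.resize(im[a][:,:,::-1],None,fx=3,fy=3,interpolation=cv2.INTER_CUBIC))
print(monitor.read_state()['clock'])
E
```

```text
scene vial_p_center 0.74 [296.9 207.9] [0.531 0.134 0.036]
scene vial_p_center 0.43 [287.3 190.9] [0.573 0.195 0.036]
scene pocket_a 0.9 [343.1 242.9] [ 0.491 -0.034  0.034]
scene pocket_a 0.76 [348.8 217.3] [ 0.579 -0.002  0.034]
scene handle_grip 0.73 [198.5 212.7] [0.333 0.298 0.093]
scene handle_grip 0.44 [401.9 213.9] [ 0.611 -0.134  0.093]
scene valve_axis 0.79 [401.5 224.8] [ 0.575 -0.149  0.093]
scene valve_axis 0.54 [368.7 241.4] [ 0.482 -0.105  0.093]
scene purge_stand 0.94 [369.  242.7] [ 0.557 -0.078  0.   ]
scene small_beaker 0.62 [356.2 192. ] [0.713 0.045 0.   ]
scene small_beaker 0.36 [311.5 184.8] [0.667 0.173 0.   ]
scene sprout_dish 0.75 [198.2 215. ] [0.387 0.368 0.   ]
scene closed_dish 0.66 [312.1 184.9] [0.668 0.171 0.   ]
top vial_p_center 0.51 [293.6 190. ] [0.53  0.135 0.036]
top vial_p_center 0.47 [272.5 173.3] [0.576 0.193 0.036]
top pocket_a 0.9 [343.3 177.1] [0.566 0.001 0.034]
top pocket_a 0.89 [358.1 202.1] [ 0.498 -0.038  0.034]
top pocket_a 0.37 [250.6 198.4] [0.507 0.251 0.034]
top handle_grip 0.52 [394.6 157.4] [ 0.608 -0.13   0.093]
top valve_axis 0.71 [403.1 169.9] [ 0.575 -0.151  0.093]
top purge_stand 0.65 [372.6 185.8] [ 0.547 -0.081  0.   ]
top small_beaker 0.55 [396.8 157.6] [ 0.627 -0.15   0.   ]
top small_beaker 0.49 [324.4 123.2] [0.726 0.052 0.   ]
top sprout_dish 0.77 [209.1 240. ] [0.397 0.366 0.   ]
top closed_dish 0.8 [277.7 141.7] [0.672 0.183 0.   ]
top closed_dish 0.68 [326.1 123.5] [0.725 0.047 0.   ]
1.0
```

View pics/scenecrop.png

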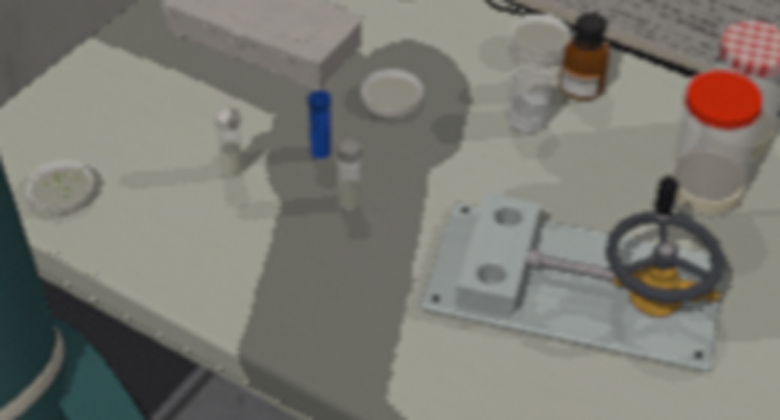

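View pics/topcrop.png

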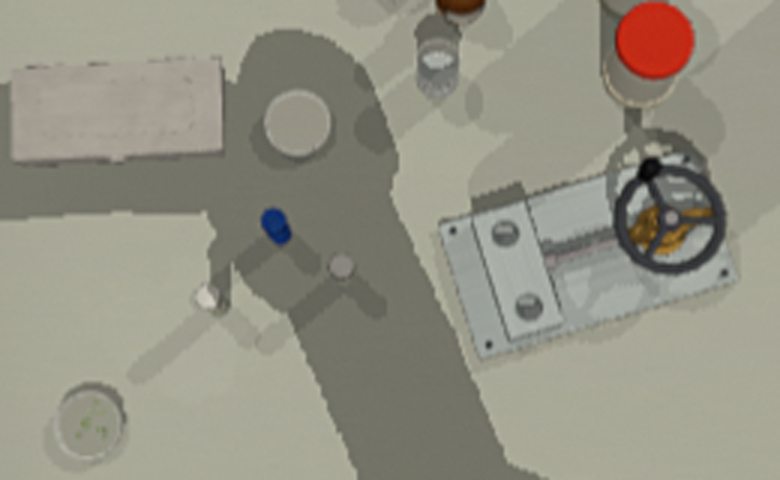

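```bash
cat >> h.py <<'E'
from scipy.spatial.transform import Rotation as Ro
def Rdown(phi):  # tool y (jaw) axis at world angle phi, z down
    y=np.array([np.cos(phi),np.sin(phi),0]);z=np.array([0,0,-1.]);return np.column_stack([np.cross(y,z),y,z])
def plan(wps,phi,s,step=.05,astep=9,pr=True):
    """waypoints world; phi jaw angle rad; prints rows in tool axes"""
    p=np.array(s['ee_pos']);R=np.array(s['ee_rot']);xs=[];rs=[]
    Rt=Rdown(phi)
    for w in wps:
        w=np.array(w,float);n=max(1,int(np.ceil(np.linalg.norm(w-p)/step)))
        p0=p.copy()
        for i in range(n):
            t=p0+(w-p0)*(i+1)/n
            rv=Ro.from_matrix(R.T@Rt).as_rotvec();a=np.linalg.norm(rv)
            if a>np.radians(astep): rv*=np.radians(astep)/a
            xs.append(np.round(R.T@(t-p)/.15,3).tolist());rs.append(np.round(rv/np.pi,3).tolist())
            R=R@Ro.from_rotvec(rv).as_matrix();p=t
    if pr:
        print(len(xs),'rows');print('xyz',xs);print('rot',rs);print('end',p,np.degrees(np.arctan2(R[1,1],R[0,1])))
E
python3 - <<'E'
from bench import monitor
from h import *
S=camera_params('scene');T=camera_params('top')
for n,a,b in [('q',(296,199),(293.7,188.3)),('p',(256.3,188.3),(248.7,198)),('redlid',(421,183),(398,113)),('handletop',(402.3,211),(396.5,156)),('hub',(401.5,233.5),(403.3,172)),('pa',(343.5,241),(356.5,202)),('pb',(349,222),(348.5,177.5))]:
    print(n,np.round(tri([(a,S),(b,T)]),4), np.round(atz(a,S,.072),3),np.round(atz(b,T,.072),3))
s=monitor.read_state()
plan([(.22,.36,.28),(.42,.2,.30)],np.radians(107),s)
E
```

```text
q [0.5286 0.1337 0.0713] [0.527 0.134 0.072] [0.529 0.133 0.072]
p [0.5039 0.2499 0.0706] [0.503 0.248 0.072] [0.503 0.25  0.072]
redlid [ 0.7188 -0.1367  0.1198] [ 0.774 -0.122  0.072] [ 0.734 -0.145  0.072]
handletop [ 0.6089 -0.1334  0.1049] [ 0.642 -0.124  0.072] [ 0.616 -0.138  0.072]
hub [ 0.5733 -0.1551  0.0669] [ 0.568 -0.156  0.072] [ 0.573 -0.155  0.072]
pa [ 0.4972 -0.0329  0.0353] [ 0.467 -0.046  0.072] [ 0.493 -0.031  0.072]
pb [ 0.5638 -0.012   0.0351] [ 0.531 -0.026  0.072] [ 0.558 -0.011  0.072]
11 rows
xyz [[-0.098, -0.279, -0.032], [-0.053, -0.291, -0.032], [-0.007, -0.296, -0.032], [0.039, -0.294, -0.032], [0.085, -0.284, -0.032], [-0.161, -0.235, -0.022], [-0.161, -0.235, -0.022], [-0.161, -0.235, -0.022], [-0.161, -0.235, -0.022], [-0.161, -0.235, -0.022], [-0.161, -0.235, -0.022]]
rot [[-0.0, 0.0, -0.05], [-0.0, 0.0, -0.05], [-0.0, 0.0, -0.05], [-0.0, 0.0, -0.05], [-0.0, 0.0, -0.013], [-0.0, 0.0, 0.0], [-0.0, 0.0, 0.0], [-0.0, 0.0, 0.0], [-0.0, 0.0, 0.0], [-0.0, 0.0, 0.0], [-0.0, 0.0, 0.0]]
end [0.42 0.2  0.3 ] 107.00000000000001
```

Emit:
move_arm(
  xyz=[
    [-0.1,-0.28,-0.03],
    [-0.05,-0.29,-0.03],
    [0,-0.3,-0.03],
    [0.04,-0.29,-0.03],
    [0.08,-0.28,-0.03],
    [-0.16,-0.24,-0.02],
    [-0.16,-0.24,-0.02],
    [-0.16,-0.24,-0.02],
    [-0.16,-0.24,-0.02],
    [-0.16,-0.24,-0.02],
  ],
  rotation=[
    [0,0,-0.05],
    [0,0,-0.05],
    [0,0,-0.05],
    [0,0,-0.05],
    [0,0,-0.013],
    [0,0,0],
    [0,0,0],
    [0,0,0],
    [0,0,0],
    [0,0,0],
  ],
  gripper=0.7,
)

```text
clock: 2.25
ee_pos: [0.3939, 0.218, 0.2957]
ee_rot: [[-0.948, -0.318, 0.003], [-0.318, 0.948, 0.003], [-0.004, 0.002, -1.0]]
force: [0.6, 0.7, -0.6]
grip_width: 0.701
```

```bash
python3 - <<'E'
from bench import monitor,camera
from h import *
s=monitor.read_state();print({k:np.round(s[k],3) for k in ['clock','qpos','ee_pos','force','grip_width']})
P=camera_params('wrist');im=camera('wrist');cv2.imwrite('pics/w1.png',im[:,:,::-1])
for p in [(.5286,.1337,.072),(.504,.25,.072),(.576,.193,.072)]: print(proj(p,P))
plan([(.42,.2,.30)],np.radians(107),s)
E
```

```text
{'clock': np.float64(2.25), 'qpos': array([-0.755,  0.053,  0.189,  1.987, -0.012,  1.099,  1.334]), 'ee_pos': array([0.394, 0.218, 0.296]), 'force': array([ 0.563,  0.683, -0.642]), 'grip_width': np.float64(0.701)}
[226.27293254 256.76109763]
[316.71545226 266.3387629 ]
[260.67964973 298.93147313]
1 rows
xyz [[-0.127, -0.169, -0.029]]
rot [[0.001, 0.001, 0.009]]
end [0.42 0.2  0.3 ] 107.0
```

View pics/w1.png

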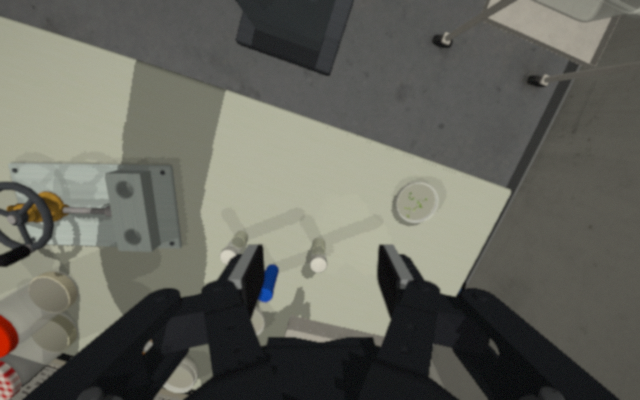

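The wrist view shows the white vials' caps at about (318,263) and (232,255). The blue vial is at (268,283) and the pockets are at (124,188) and (133,238).

```bash
python3 - <<'E'
import cv2
im=cv2.imread('pics/w1.png')
cv2.imwrite('pics/w1a.png',cv2.resize(im[220:310,200:340],None,fx=5,fy=5,interpolation=cv2.INTER_CUBIC))
cv2.imwrite('pics/w1b.png',cv2.resize(im[150:270,0:190],None,fx=4,fy=4,interpolation=cv2.INTER_CUBIC))
E
```

```text
(no output)
```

View pics/w1a.png

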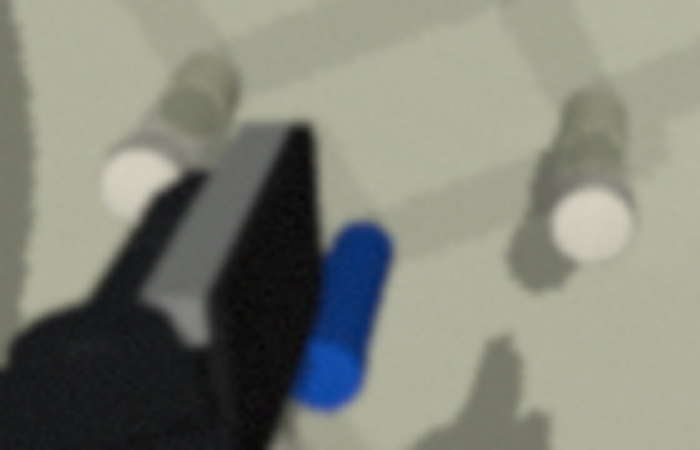

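View pics/w1b.png

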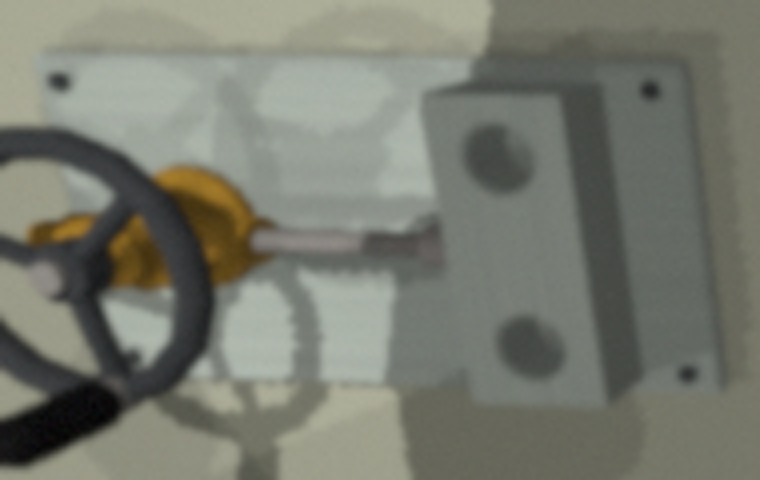

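```bash
python3 - <<'E'
from bench import monitor
from h import *
P=camera_params('wrist')
for n,uv,z in [('p',(318.2,264.4),.072),('q',(228,256.4),.072),('blue',(265.5,295),.072),('a',(124.6,189.1),.034),('b',(132.1,236.1),.034)]: print(n,np.round(atz(uv,P,z),4))
a=atz((124.6,189.1),P,.034);b=atz((132.1,236.1),P,.034);print(np.linalg.norm(a-b),np.degrees(np.arctan2(*(b-a)[1::-1])))
E
```

```text
p [0.5053 0.2467 0.072 ]
q [0.5315 0.1311 0.072 ]
blue [0.5724 0.1929 0.072 ]
a [ 0.5005 -0.0348  0.034 ]
b [ 0.5674 -0.0154  0.034 ]
0.0696563926858565 16.148988187762672
```

```bash
python3 - <<'E'
from bench import monitor
from h import *
plan([(.505,.247,.17)],np.radians(107),monitor.read_state())
E
```

```text
4 rows
xyz [[-0.186, -0.005, 0.211], [-0.187, -0.0, 0.21], [-0.187, -0.0, 0.21], [-0.187, -0.0, 0.21]]
rot [[0.0, 0.002, 0.007], [-0.0, -0.0, -0.0], [0.0, 0.0, -0.0], [0.0, 0.0, -0.0]]
end [0.505 0.247 0.17 ] 107.0
```

Emit:
move_arm(
  xyz=[
    [-0.187,-0.003,0.21],
    [-0.187,0,0.21],
    [-0.187,0,0.21],
    [-0.187,0,0.21],
    [0,0,0],
  ],
  rotation=[
    [0,0.002,0.007],
    [0,0,0],
    [0,0,0],
    [0,0,0],
    [0,0,0],
  ],
  gripper=0.7,
)

```text
clock: 2.92
ee_pos: [0.5101, 0.2478, 0.1676]
ee_rot: [[-0.957, -0.29, 0.002], [-0.29, 0.957, 0.003], [-0.002, 0.002, -1.0]]
force: [-0.3, -0.4, 0.2]
grip_width: 0.701
```

```bash
cat > look.py <<'E'
import sys
from bench import monitor,camera
from h import *
s=monitor.read_state();print({k:np.round(s[k],4).tolist() for k in ['clock','qpos','ee_pos','force','grip_width']},'phi',np.degrees(np.arctan2(s['ee_rot'][1,1],s['ee_rot'][0,1])),'tilt',np.round(s['ee_rot'][2,:2],4))
P=camera_params('wrist');im=camera('wrist');cv2.imwrite(f'pics/{sys.argv[1]}.png',im[:,:,::-1])
np.save(f'pics/{sys.argv[1]}.npy',P,allow_pickle=True)
E
python3 look.py w2
```

```text
{'clock': 2.925, 'qpos': [-0.6721, 0.4206, 0.2089, 1.8487, -0.1122, 0.8808, 1.4552], 'ee_pos': [0.5101, 0.2478, 0.1676], 'force': [-0.2747, -0.4153, 0.217], 'grip_width': 0.7014} phi 106.84921044998819 tilt [-0.0024  0.0021]
```

View pics/w2.png

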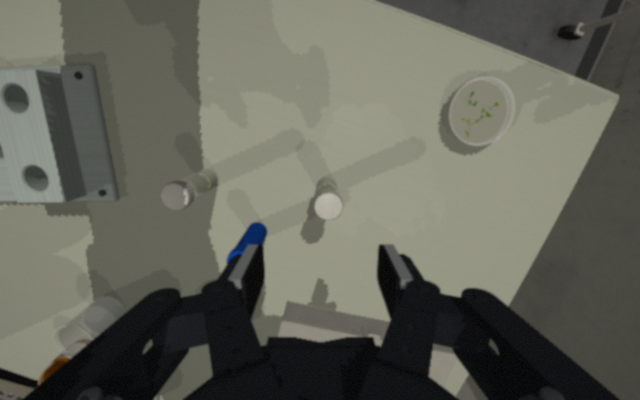

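The p cap is at about (328,206) and the q cap at (176,195). The blue vial is at (250,240).

```bash
python3 - <<'E'
from bench import monitor
from h import *
im=cv2.imread('pics/w2.png')
c=cv2.cvtColor(im,cv2.COLOR_BGR2GRAY)
cv2.imwrite('pics/w2a.png',np.hstack([cv2.resize(im[170:250,280:380],None,fx=4,fy=4,interpolation=cv2.INTER_CUBIC),cv2.resize(im[170:250,140:240],None,fx=4,fy=4,interpolation=cv2.INTER_CUBIC)]))
P=np.load('pics/w2.npy',allow_pickle=True).item()
for uv in [(328,206.3),(176,195.5)]: print(np.round(atz(uv,P,.072),4))
s=monitor.read_state()
for d in [0,.006,.025]: print(d,proj(s['ee_pos']+s['ee_rot'][:,2]*d,P))
E
```

```text
[0.5014 0.251  0.072 ]
[0.5268 0.1369 0.072 ]
0 [321.65800577 283.54514744]
0.006 [321.61520235 276.69678619]
0.025 [321.50014622 258.31733778]
```

View pics/w2a.png

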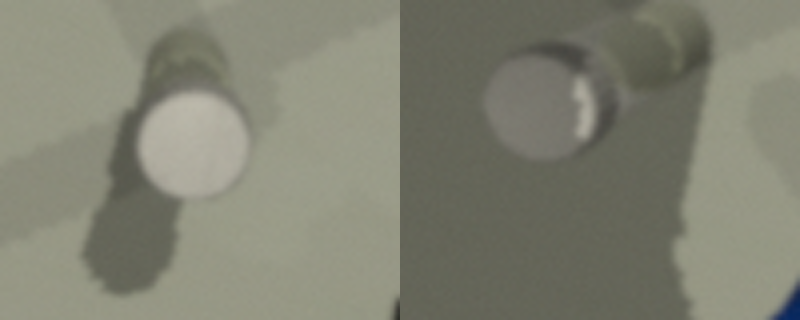

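```bash
python3 - <<'E'
from bench import monitor
from h import *
P=np.load('pics/w2.npy',allow_pickle=True).item()
for uv in [(16,97),(37,178)]: print(np.round(atz(uv,P,.034),4))
plan([(.503,.250,.12)],np.radians(107),monitor.read_state())
E
```

```text
[ 0.496  -0.0289  0.034 ]
[ 0.5634 -0.0075  0.034 ]
1 rows
xyz [[0.041, 0.026, 0.326]]
rot [[0.001, 0.001, -0.001]]
end [0.503 0.25  0.12 ] 107.0
```

Emit:
move_arm(
  xyz=[
    [0.02,0.013,0.16],
    [0.02,0.013,0.16],
    [0,0,0],
  ],
  rotation=[
    [0,0,0],
    [0,0,0],
    [0,0,0],
  ],
)

```text
clock: 3.35
ee_pos: [0.5028, 0.2507, 0.1237]
ee_rot: [[-0.957, -0.29, 0.006], [-0.29, 0.957, 0.007], [-0.008, 0.004, -1.0]]
force: [-0.6, -0.6, 0.9]
grip_width: 0.7
```

```bash
python3 look.py w3
```

```text
{'clock': 3.35, 'qpos': [-0.6714, 0.4715, 0.1951, 1.8927, -0.1294, 0.7805, 1.4596], 'ee_pos': [0.5028, 0.2507, 0.1237], 'force': [-0.5716, -0.6452, 0.8659], 'grip_width': 0.7003} phi 106.87470776419718 tilt [-0.0079  0.0044]
```

View pics/w3.png

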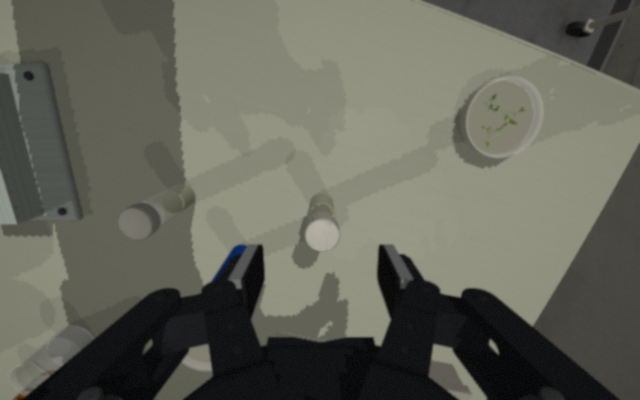

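The p cap is now at about (322,235), centred between the jaws.

```bash
python3 - <<'E'
from bench import monitor
from h import *
im=cv2.imread('pics/w3.png')
g=cv2.cvtColor(im,cv2.COLOR_BGR2GRAY);_,m=cv2.threshold(g[205:260,295:350],175,255,0)
n,l,st,ce=cv2.connectedComponentsWithStats(m);i=1+np.argmax(st[1:,4]);print(st[i],ce[i]+[295,205])
P=np.load('pics/w3.npy',allow_pickle=True).item()
for uv in [ce[i]+[295,205],(138,221)]: print(np.round(atz(uv,P,.072),4))
s=monitor.read_state()
for d in [0,.006,.025]: print(d,proj(s['ee_pos']+s['ee_rot'][:,2]*d,P))
p=atz(ce[i]+[295,205],P,.072)
plan([(p[0],p[1],.052)],np.radians(107),s,step=.025)
E
```

```text
[22 18  7  5 17] [319.82352941 224.35294118]
[0.4945 0.2476 0.072 ]
[0.5256 0.1378 0.072 ]
0 [321.255548   285.06858956]
0.006 [321.22688185 278.1924504 ]
0.025 [321.14976144 259.72429392]
3 rows
xyz [[0.023, -0.002, 0.162], [0.021, -0.001, 0.162], [0.021, -0.001, 0.162]]
rot [[0.002, 0.003, -0.001], [-0.0, 0.0, -0.0], [0.0, 0.0, 0.0]]
end [0.49453894 0.24764766 0.052     ] 107.0
```

```bash
python3 - <<'E'
from bench import monitor
from h import *
im=cv2.imread('pics/w3.png')
c=im[200:265,285:360].astype(int);print(c[35,37],c[35,10])
g=c.min(2);m=(g>c[35,37].min()-22).astype(np.uint8)
n,l,st,ce=cv2.connectedComponentsWithStats(m);i=l[35,37];print(st[i],ce[i]+[285,200])
P=np.load('pics/w3.npy',allow_pickle=True).item()
p=atz(ce[i]+[285,200],P,.072);print(p)
s=monitor.read_state()
plan([(p[0],p[1],.052)],np.radians(107),s,step=.025)
E
```

```text
[159 172 175] [119 135 134]
[ 21  20  33  31 798] [321.91729323 234.9160401 ]
[0.50094387 0.25096179 0.072     ]
3 rows
xyz [[0.007, 0.001, 0.162], [0.006, 0.002, 0.162], [0.006, 0.002, 0.162]]
rot [[0.002, 0.003, -0.001], [-0.0, 0.0, -0.0], [0.0, 0.0, 0.0]]
end [0.50094387 0.25096179 0.052     ] 107.0
```

Emit:
move_arm(
  xyz=[
    [0.007,0.001,0.16],
    [0.007,0.001,0.16],
    [0.006,0.002,0.16],
    [0,0,0],
  ],
  rotation=[
    [0.002,0.003,-0.001],
    [0,0,0],
    [0,0,0],
    [0,0,0],
  ],
)

```text
clock: 3.9
ee_pos: [0.504, 0.2526, 0.0588]
ee_rot: [[-0.956, -0.293, 0.009], [-0.293, 0.956, 0.004], [-0.01, 0.001, -1.0]]
force: [0.0, -0.3, 0.6]
grip_width: 0.702
```

```bash
python3 look.py w4
```

```text
{'clock': 3.9, 'qpos': [-0.6563, 0.5763, 0.1731, 1.9128, -0.1531, 0.6552, 1.4786], 'ee_pos': [0.504, 0.2526, 0.0588], 'force': [0.0225, -0.3133, 0.6062], 'grip_width': 0.7016} phi 107.0562857658114 tilt [-0.0098  0.0012]
```

View pics/w4.png

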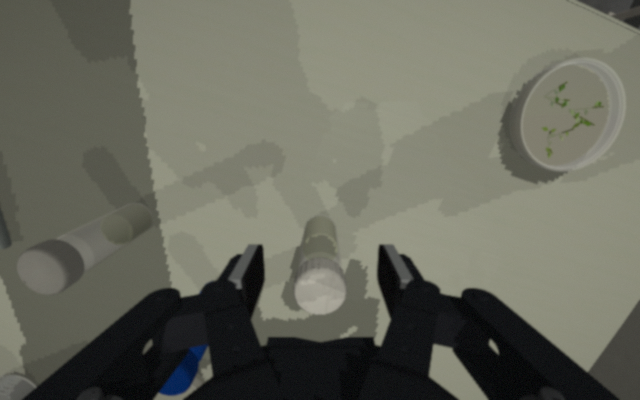

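```bash
python3 - <<'E'
from bench import monitor
from h import *
P=np.load('pics/w4.npy',allow_pickle=True).item()
print(atz((320.3,289),P,.072))
plan([(.501,.251,.052)],np.radians(107),monitor.read_state())
E
```

```text
[0.49926517 0.25071338 0.072     ]
1 rows
xyz [[0.028, -0.005, 0.052]]
rot [[0.0, 0.004, 0.0]]
end [0.501 0.251 0.052] 107.00000000000001
```

Emit:
move_arm(
  xyz=[
    [0.034,-0.007,0.055],
    [0,0,0],
  ],
  rotation=[
    [0,0.004,0],
    [0,0,0],
  ],
)

```text
clock: 4.2
ee_pos: [0.5011, 0.2509, 0.0537]
ee_rot: [[-0.956, -0.293, 0.001], [-0.293, 0.956, 0.003], [-0.001, 0.002, -1.0]]
force: [0.2, -0.6, -0.1]
grip_width: 0.7
```

Emit:
move_arm(
  xyz=[
    [0,0,0],
    [0,0,0],
    [0,0,0],
    [0,0,0],
    [0,0,0],
  ],
  rotation=[
    [0,0,0],
    [0,0,0],
    [0,0,0],
    [0,0,0],
    [0,0,0],
  ],
  gripper=0.1,
  grip_force=30,
)

```text
clock: 4.82
ee_pos: [0.5016, 0.2511, 0.0548]
ee_rot: [[-0.956, -0.293, 0.002], [-0.293, 0.956, 0.003], [-0.003, 0.003, -1.0]]
force: [1.1, -0.9, -0.1]
grip_width: 0.242
```

```bash
python3 look.py w5
```

```text
{'clock': 4.825, 'qpos': [-0.6519, 0.5817, 0.1697, 1.916, -0.1568, 0.6533, 1.4832], 'ee_pos': [0.5016, 0.2511, 0.0548], 'force': [1.0716, -0.9061, -0.0872], 'grip_width': 0.2424} phi 107.04501401216386 tilt [-0.0026  0.0027]
```

View pics/w5.png

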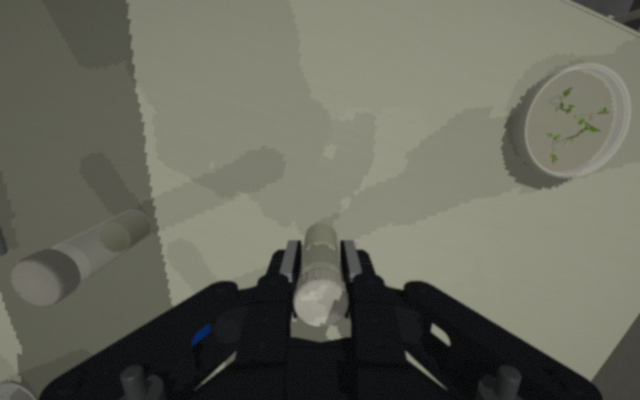

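Gripped: the opening is 20.6 mm, which matches the 21 mm body. The cap is at (320,297) between the pads.

```bash
python3 - <<'E'
from bench import monitor
from h import *
im=cv2.imread('pics/w5.png');cv2.imwrite('pics/w5a.png',cv2.resize(im[210:350,270:370],None,fx=4,fy=4,interpolation=cv2.INTER_CUBIC))
s=monitor.read_state()
P=np.load('pics/w5.npy',allow_pickle=True).item()
for uv in [(320,297),(320,299),(320,302)]:
    d=atz(uv,P,.072)-s['ee_pos'];print((s['ee_rot'].T@d)*1e3)
print([proj(s['ee_pos']+s['ee_rot']@np.array([x,0,-.0172]),P) for x in (-.0115,0,.0115)])
plan([(.53,.22,.17),(.563,-.0075,.17)],np.radians(107),s)
E
```

```text
[  3.89444939  -0.56532763 -17.28210869]
[  2.96368643  -0.56574368 -17.27972031]
[  1.55853091  -0.56637286 -17.27611462]
[array([321.37601463, 328.72755939]), array([321.40512431, 305.19095967]), array([321.4354021 , 280.12904691])]
8 rows
xyz [[-0.041, -0.084, -0.256], [-0.04, -0.085, -0.256], [-0.04, -0.085, -0.256], [0.047, -0.303, -0.0], [0.047, -0.303, -0.0], [0.047, -0.303, -0.0], [0.047, -0.303, -0.0], [0.047, -0.303, -0.0]]
rot [[0.001, 0.001, 0.0], [-0.0, -0.0, -0.0], [-0.0, -0.0, -0.0], [-0.0, -0.0, -0.0], [-0.0, -0.0, -0.0], [-0.0, -0.0, -0.0], [-0.0, -0.0, -0.0], [-0.0, -0.0, -0.0]]
end [ 0.563  -0.0075  0.17  ] 107.0
```

View pics/w5a.png

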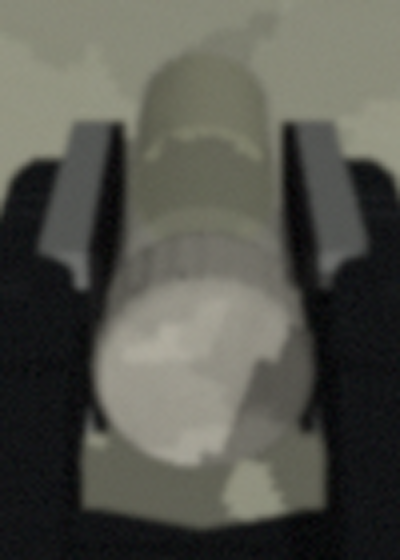

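Emit:
move_arm(
  xyz=[
    [-0.01,-0.01,-0.27],
    [-0.04,-0.09,-0.27],
    [-0.04,-0.1,-0.27],
    [0.03,-0.3,0],
    [0.03,-0.3,0],
    [0.03,-0.3,0],
    [0.03,-0.3,0],
    [0.03,-0.3,0],
    [0.02,-0.12,0],
    [0,0,0],
  ],
  rotation=[
    [0,0,0],
    [0,0,0],
    [0,0,0],
    [0,0,0],
    [0,0,0],
    [0,0,0],
    [0,0,0],
    [0,0,0],
    [0,0,0],
    [0,0,0],
  ],
)

```text
clock: 6.12
ee_pos: [0.5718, -0.0216, 0.1796]
ee_rot: [[-0.956, -0.295, 0.002], [-0.295, 0.956, 0.003], [-0.003, 0.002, -1.0]]
force: [0.2, 0.8, -0.4]
grip_width: 0.239
```

```bash
python3 look.py w6
```

```text
{'clock': 6.125, 'qpos': [-0.2445, 0.4194, 0.2902, 1.8289, -0.1516, 0.9123, 1.9849], 'ee_pos': [0.5718, -0.0216, 0.1796], 'force': [0.1801, 0.8402, -0.4499], 'grip_width': 0.2387} phi 107.15206596707421 tilt [-0.003   0.0021]
```

View pics/w6.png

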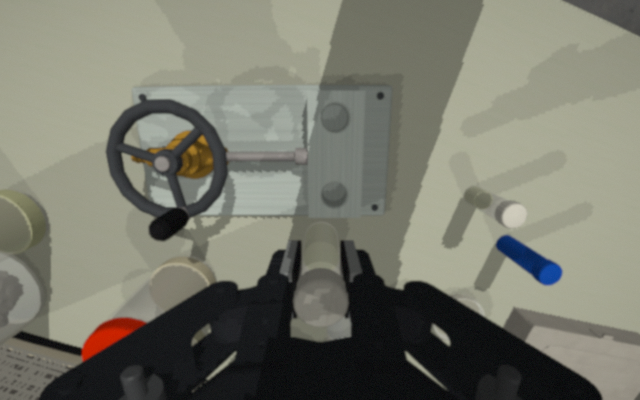

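This view shows both pockets at (335,117) and (334,193), the hub at (165,162) and the handle near (169,224).

```bash
python3 - <<'E'
from h import *
im=cv2.imread('pics/w6.png');cv2.imwrite('pics/w6a.png',cv2.resize(im[80:240,95:400],None,fx=2.6,fy=2.6,interpolation=cv2.INTER_CUBIC)[:, :800])
cv2.imwrite('pics/w6b.png',cv2.resize(im[85:225,290:400],None,fx=4,fy=4,interpolation=cv2.INTER_CUBIC))
E
```

```text
(no output)
```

View pics/w6b.png

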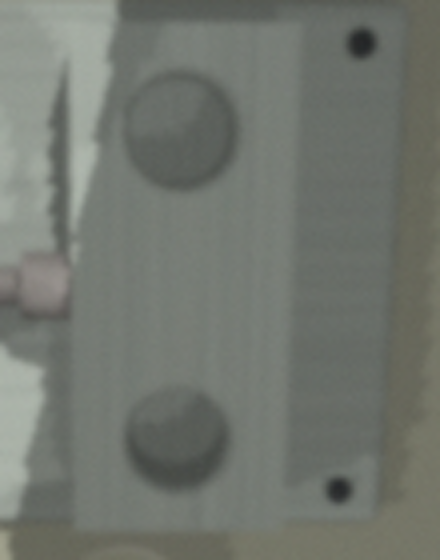

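View pics/w6a.png

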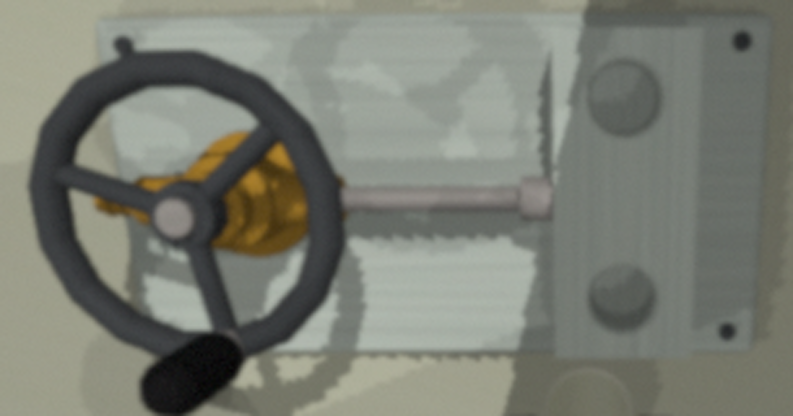

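```bash
python3 - <<'E'
from bench import monitor
from h import *
P=np.load('pics/w6.npy',allow_pickle=True).item();s=monitor.read_state()
a=atz((334.7,116.8),P,.034);b=atz((333.7,193.8),P,.034);w=atz((166.8,158.3),P,.0615)
print(a,b,w,np.linalg.norm(a-b)); m=(a+b)/2
print('yaw ab',np.degrees(np.arctan2(*(b-a)[1::-1])),'yaw wm',np.degrees(np.arctan2(*(m-w)[1::-1]))-90,np.linalg.norm((m-w)[:2]))
# in-hand vial cap
z=s['ee_pos'][2]+.0172
for uv in [(320.5,302)]: print(s['ee_rot'].T@(atz(uv,P,z)-s['ee_pos']))
E
```

```text
[ 0.49768674 -0.03156188  0.034     ] [ 0.56400815 -0.01110572  0.034     ] [ 0.56915314 -0.15429649  0.0615    ] 0.06940449555397067
yaw ab 17.141849485570617 yaw wm 16.07134845537965 0.1383705278790883
[ 0.00175321 -0.00126333 -0.01720838]
```

```bash
python3 - <<'E'
from bench import monitor
from h import *
plan([(.5652,-.010,.102)],np.radians(107),monitor.read_state(),step=.028)
E
```

```text
3 rows
xyz [[0.007, 0.027, 0.172], [0.007, 0.027, 0.172], [0.007, 0.027, 0.172]]
rot [[0.001, 0.001, 0.001], [0.0, 0.0, -0.0], [0.0, 0.0, -0.0]]
end [ 0.5652 -0.01    0.102 ] 107.0
```

Emit:
move_arm(
  xyz=[
    [0.007,0.027,0.17],
    [0.007,0.027,0.17],
    [0.007,0.027,0.17],
    [0,0,0],
  ],
  rotation=[
    [0.001,0.001,0.001],
    [0,0,0],
    [0,0,0],
    [0,0,0],
  ],
)

```text
clock: 6.68
ee_pos: [0.565, -0.0037, 0.1015]
ee_rot: [[-0.954, -0.299, 0.001], [-0.299, 0.954, 0.001], [-0.001, 0.001, -1.0]]
force: [0.5, -0.3, 0.2]
grip_width: 0.245
```

```bash
python3 look.py w7; python3 - <<'E'
import cv2
im=cv2.imread('pics/w7.png');cv2.imwrite('pics/w7a.png',cv2.resize(im[120:350,230:410],None,fx=2.6,fy=2.6,interpolation=cv2.INTER_CUBIC))
E
```

```text
{'clock': 6.675, 'qpos': [-0.2506, 0.5191, 0.258, 1.8914, -0.1879, 0.7535, 1.9864], 'ee_pos': [0.565, -0.0037, 0.1015], 'force': [0.4533, -0.3222, 0.2127], 'grip_width': 0.2447} phi 107.3778137975549 tilt [-0.0011  0.001 ]
```

View pics/w7a.png

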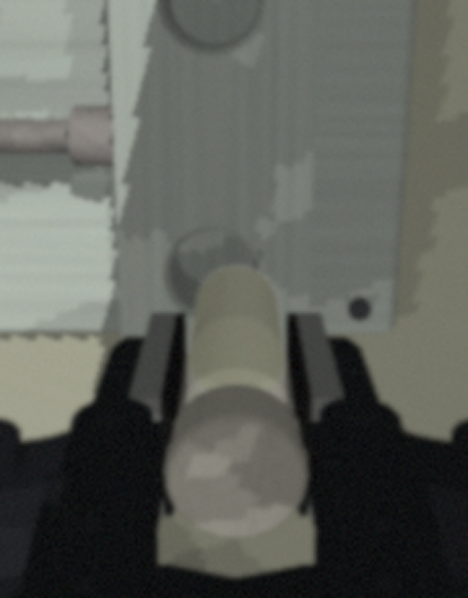

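```bash
python3 - <<'E'
from bench import monitor
from h import *
P=np.load('pics/w7.npy',allow_pickle=True).item();s=monitor.read_state()
c=lambda x,y:((x+.5)/2.6-.5+230,(y+.5)/2.6-.5+120)
# project circle for candidates
for b in [(.564,-.011),(.563,-.009)]:
    pts=np.array([proj((b[0]+.012*np.cos(t),b[1]+.012*np.sin(t),.034),P) for t in np.linspace(0,6.28,60)])
    q=(pts-[230,120]+.5)*2.6-.5; print(b,q.min(0),q.max(0))
top=atz(c(213,227),P,.034);l=atz(c(167,268),P,.034);r=atz(c(262,250),P,.034)
R=s['ee_rot']
print('pocket rel tcp tool: top',R.T@(top-s['ee_pos'])*1e3,'left',R.T@(l-s['ee_pos'])*1e3,'right',R.T@(r-s['ee_pos'])*1e3)
# foot of vial in hand: foot at tool z +.0548
foot=[proj(s['ee_pos']+R@np.array([.0013+.0105*np.cos(t),-.0007+.0105*np.sin(t),.0548]),P) for t in np.linspace(0,6.28,60)]
q=(np.array(foot)-[230,120]+.5)*2.6-.5;print('foot crop',q.min(0),q.max(0))
cap=[proj(s['ee_pos']+R@np.array([.0013+.0115*np.cos(t),-.0007+.0115*np.sin(t),-.0172]),P) for t in np.linspace(0,6.28,60)]
q=(np.array(cap)-[230,120]+.5)*2.6-.5;print('cap crop',q.min(0),q.max(0))
E
```

```text
(0.564, -0.011) [165.5831146  228.71793842] [257.32478287 314.85850219]
(0.563, -0.009) [173.98705399 227.38812447] [265.78599806 313.62059776]
pocket rel tcp tool: top [16.45456543 -5.75566825 68.67471308] left [  5.25936482 -17.86183912  68.70015256] right [10.22104045  6.89091157 68.69820722]
foot crop [189.69242931 262.20491371] [275.39151766 341.78181448]
cap crop [155.87840802 417.71546753] [305.55295704 545.5151201 ]
```

```bash
python3 - <<'E'
from bench import monitor
from h import *
s=monitor.read_state();print(s['ee_pos'])
plan([(.565,-.0106,.096)],np.radians(107),s)
E
```

```text
[ 0.56577693 -0.00391748  0.10272316]
1 rows
xyz [[0.018, -0.041, 0.045]]
rot [[0.0, 0.001, 0.002]]
end [ 0.565  -0.0106  0.096 ] 107.0
```

Emit:
move_arm(
  xyz=[
    [0.015,-0.042,0.045],
    [0,0,0],
  ],
  rotation=[
    [0,0.001,-0.002],
    [0,0,0],
  ],
)

```text
clock: 6.98
ee_pos: [0.5665, -0.0107, 0.0974]
ee_rot: [[-0.952, -0.305, 0.002], [-0.305, 0.952, 0.0], [-0.002, -0.0, -1.0]]
force: [0.1, -0.7, -0.2]
grip_width: 0.239
```

```bash
python3 look.py w8; python3 - <<'E'
import cv2
im=cv2.imread('pics/w8.png');cv2.imwrite('pics/w8a.png',cv2.resize(im[120:350,230:410],None,fx=2.6,fy=2.6,interpolation=cv2.INTER_CUBIC))
from bench import monitor
print(monitor.read_state()['ee_pos'])
E
```

```text
{'clock': 6.975, 'qpos': [-0.2361, 0.5273, 0.2556, 1.8898, -0.1892, 0.7459, 2.0066], 'ee_pos': [0.5665, -0.0107, 0.0974], 'force': [0.148, -0.7351, -0.233], 'grip_width': 0.2386} phi 107.78127818900158 tilt [-0.0018 -0.0001]
[ 0.56680578 -0.01039712  0.09775772]
```

View pics/w8a.png

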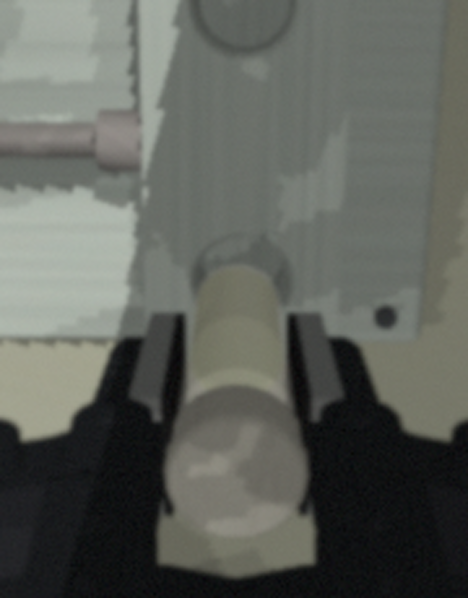

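```bash
python3 - <<'E'
from bench import monitor
from h import *
P=np.load('pics/w8.npy',allow_pickle=True).item();s=monitor.read_state()
R=s['ee_rot']; p=np.array([.5665,-.0107,.0974])
q=lambda a:(np.array(a)-[230,120]+.5)*2.6-.5
T=np.linspace(0,6.28,60)
for b in [(.564,-.0106),(.565,-.0096),(.564,-.0126)]:
    pts=q([proj((b[0]+.012*np.cos(t),b[1]+.012*np.sin(t),.034),P) for t in T]); print(b,pts.min(0),pts.max(0))
for o in [(.001,.0003),(.001,0)]:
  f=q([proj(p+R@np.array([o[0]+.0105*np.cos(t),o[1]+.0105*np.sin(t),.0548]),P) for t in T]);print(o,f.min(0),f.max(0))
print(s['ee_pos'])
E
```

```text
(0.564, -0.0106) [194.0778043  236.21609606] [287.62915137 323.69331916]
(0.565, -0.0096) [196.67245616 240.96183731] [290.04842987 328.10716149]
(0.564, -0.0126) [186.61013593 233.90370667] [280.24464324 321.54232041]
(0.001, 0.0003) [196.15419361 258.73561028] [281.38239805 337.96304568]
(0.001, 0) [194.93653345 258.73569252] [280.16467649 337.96306502]
[ 0.56680578 -0.01039712  0.09775772]
```

```bash
python3 - <<'E'
from bench import monitor
from h import *
s=monitor.read_state()
plan([(.5646,-.0106,.091),(.5646,-.0106,.077)],np.radians(107),s,step=.015)
E
```

```text
2 rows
xyz [[0.015, 0.003, 0.045], [0.0, 0.0, 0.093]]
rot [[-0.0, 0.001, 0.004], [0.0, 0.0, -0.0]]
end [ 0.5646 -0.0106  0.077 ] 107.0
```

Emit:
move_arm(
  xyz=[
    [0.018,0.003,0.03],
    [0,0,0.01],
  ],
  rotation=[
    [0,0.001,0.004],
    [0,0,0],
  ],
)

```text
clock: 7.28
ee_pos: [0.5643, -0.0109, 0.0921]
ee_rot: [[-0.956, -0.292, 0.0], [-0.292, 0.956, -0.0], [-0.0, -0.0, -1.0]]
force: [1.1, -0.2, -0.4]
grip_width: 0.242
```

```bash
python3 - <<'E'
from bench import monitor
from h import *
s=monitor.read_state();print(s['ee_pos'],s['force'])
plan([(.5646,-.0106,.079)],np.radians(107),s,step=.015)
E
```

```text
[ 0.56427803 -0.01085186  0.09209982] [ 1.06348858 -0.22579611 -0.38043079]
1 rows
xyz [[-0.003, 0.001, 0.087]]
rot [[-0.0, 0.0, -0.0]]
end [ 0.5646 -0.0106  0.079 ] 107.00000000000001
```

Emit:
move_arm(
  xyz=[
    [-0.002,0.001,0.045],
    [0,0,0.045],
    [0,0,0.02],
  ],
  rotation=[
    [0,0,0],
    [0,0,0],
    [0,0,0],
  ],
)

```text
clock: 7.65
ee_pos: [0.5645, -0.0105, 0.0744]
ee_rot: [[-0.956, -0.292, 0.0], [-0.292, 0.956, -0.0], [-0.0, -0.0, -1.0]]
force: [0.8, 0.0, -0.7]
grip_width: 0.237
```

```bash
python3 - <<'E'
from bench import monitor
from h import *
s=monitor.read_state();print(s['ee_pos'],s['force'],s['moment'])
plan([(.5646,-.0106,.0658)],np.radians(107),s,step=.015)
E
```

```text
[ 0.56450737 -0.01052831  0.07440932] [ 0.80499698  0.02540082 -0.73052833] [0.0040052  0.03112956 0.00421218]
1 rows
xyz [[-0.0, -0.001, 0.057]]
rot [[-0.0, 0.0, 0.0]]
end [ 0.5646 -0.0106  0.0658] 107.0
```

Emit:
move_arm(
  xyz=[
    [0,0,0.03],
    [0,0,0.025],
    [0,0,0.01],
  ],
  rotation=[
    [0,0,0],
    [0,0,0],
    [0,0,0],
  ],
)

```text
clock: 8.02
ee_pos: [0.5657, -0.0103, 0.0651]
ee_rot: [[-0.956, -0.293, 0.003], [-0.293, 0.956, 0.0], [-0.003, -0.0, -1.0]]
force: [-5.4, 2.8, 35.6]
grip_width: 0.244
```

Emit:
move_arm(
  xyz=[
    [0,0,-0.008],
    [0,0,0],
    [0,0,0],
    [0,0,0],
  ],
  rotation=[
    [0,0,0],
    [0,0,0],
    [0,0,0],
    [0,0,0],
  ],
  gripper=0.65,
)

```text
clock: 8.52
ee_pos: [0.5658, -0.0104, 0.0662]
ee_rot: [[-0.956, -0.293, 0.003], [-0.293, 0.956, 0.0], [-0.003, -0.0, -1.0]]
force: [0.7, -0.0, 0.2]
grip_width: 0.647
```

```bash
python3 look.py w9;python3 - <<'E'
from bench import monitor
from h import *
s=monitor.read_state()
plan([(.565,-.0106,.16),(.533,.136,.16)],np.radians(107),s,step=.05)
E
```

```text
{'clock': 8.525, 'qpos': [-0.2266, 0.5757, 0.2431, 1.9026, -0.2094, 0.6848, 2.0089], 'ee_pos': [0.5658, -0.0104, 0.0662], 'force': [0.7426, -0.0312, 0.2135], 'grip_width': 0.6473} phi 107.0085879877491 tilt [-0.0029 -0.0004]
6 rows
xyz [[0.002, -0.0, -0.313], [0.003, -0.0, -0.313], [-0.02, 0.249, -0.0], [-0.02, 0.249, -0.0], [-0.02, 0.249, -0.0], [-0.02, 0.249, -0.0]]
rot [[-0.0, 0.001, 0.0], [0.0, -0.0, -0.0], [0.0, -0.0, -0.0], [0.0, 0.0, -0.0], [0.0, 0.0, -0.0], [0.0, 0.0, -0.0]]
end [0.533 0.136 0.16 ] 107.0
```

View pics/w9.png

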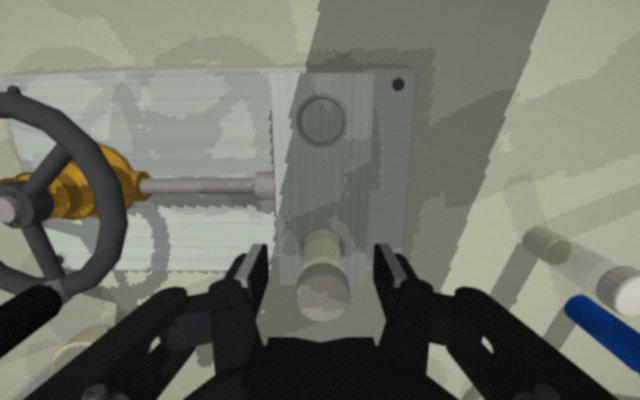

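The first vial is upright in pocket b, with its cap at (322,290), and the fingers are clear. The empty pocket a is at (321,121). Next is vial q.

Emit:
move_arm(
  xyz=[
    [0,0,-0.25],
    [0,0,-0.3],
    [0,0.02,-0.08],
    [-0.018,0.24,0],
    [-0.018,0.24,0],
    [-0.018,0.24,0],
    [-0.018,0.2,0.05],
    [0,0,0],
  ],
  rotation=[
    [0,0.001,0],
    [0,0,0],
    [0,0,0],
    [0,0,0],
    [0,0,0],
    [0,0,0],
    [0,0,0],
    [0,0,0],
  ],
)

```text
clock: 9.57
ee_pos: [0.5323, 0.1318, 0.1532]
ee_rot: [[-0.956, -0.292, -0.004], [-0.292, 0.956, -0.001], [0.004, 0.0, -1.0]]
force: [0.8, -0.1, 0.4]
grip_width: 0.649
```

```bash
python3 look.py w10
```

```text
{'clock': 9.575, 'qpos': [-0.4998, 0.4162, 0.2488, 1.9014, -0.1337, 0.8437, 1.685], 'ee_pos': [0.5323, 0.1318, 0.1532], 'force': [0.801, -0.088, 0.3726], 'grip_width': 0.6492} phi 106.96981813631878 tilt [0.0038 0.0001]
```

View pics/w10.png

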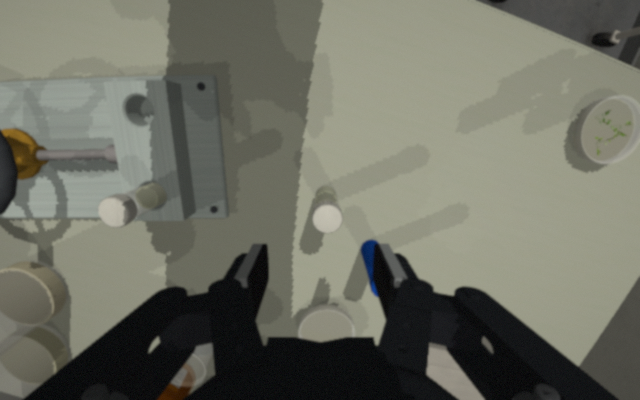

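The q cap (white, lit) is at (327,217). The blue vial is behind the right finger at (372,265), and the dish is at (327,325).

```bash
python3 - <<'E'
from bench import monitor
from h import *
im=cv2.imread('pics/w10.png')
c=im[195:240,305:350].astype(int);m=(c.min(2)>c[22,22].min()-22).astype(np.uint8)
n,l,st,ce=cv2.connectedComponentsWithStats(m);i=l[22,22];uv=ce[i]+[305,195];print(st[i],uv)
P=np.load('pics/w10.npy',allow_pickle=True).item();s=monitor.read_state()
p=atz(uv,P,.072);print(p,atz((372,245),P,.072))
plan([(p[0],p[1],.10)],np.radians(107),s,step=.03)
E
```

```text
[  8  10  29  28 592] [327.14358108 218.38851351]
[0.52798287 0.13522173 0.072     ] [0.53826265 0.17354995 0.072     ]
2 rows
xyz [[0.01, 0.02, 0.178], [0.011, 0.02, 0.178]]
rot [[-0.0, -0.001, -0.001], [-0.0, 0.0, -0.0]]
end [0.52798287 0.13522173 0.1       ] 107.0
```

Emit:
move_arm(
  xyz=[
    [0.014,0.02,0.17],
    [0.014,0.018,0.17],
    [0.003,0,0.02],
  ],
  rotation=[
    [0,-0.001,-0.001],
    [0,0,0],
    [0,0,0],
  ],
)

```text
clock: 10.0
ee_pos: [0.5273, 0.1318, 0.0985]
ee_rot: [[-0.957, -0.291, 0.001], [-0.291, 0.957, -0.001], [-0.001, -0.001, -1.0]]
force: [0.5, 0.6, 1.1]
grip_width: 0.647
```

```bash
python3 look.py w11;python3 - <<'E'
from bench import monitor
from h import *
im=cv2.imread('pics/w11.png')
cv2.imwrite('pics/w11a.png',cv2.resize(im[200:330,240:410],None,fx=4,fy=4,interpolation=cv2.INTER_CUBIC))
s=monitor.read_state()
plan([(.528,.1352,.052)],np.radians(107),s,step=.03)
E
```

```text
{'clock': 10.0, 'qpos': [-0.487, 0.4904, 0.2297, 1.9454, -0.1606, 0.7226, 1.7028], 'ee_pos': [0.5273, 0.1318, 0.0985], 'force': [0.5272, 0.6369, 1.0754], 'grip_width': 0.6472} phi 106.89068439799476 tilt [-0.0005 -0.0015]
2 rows
xyz [[-0.004, 0.011, 0.157], [-0.004, 0.011, 0.157]]
rot [[-0.0, 0.0, -0.001], [0.0, 0.0, 0.0]]
end [0.528  0.1352 0.052 ] 107.0
```

View pics/w11a.png

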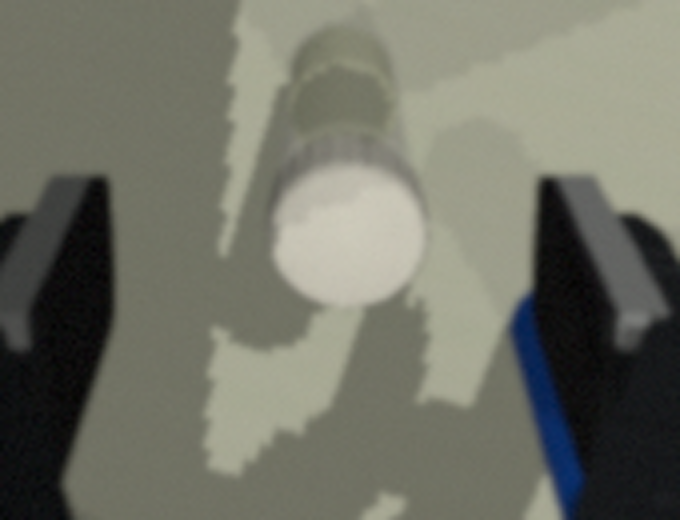

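```bash
python3 - <<'E'
from h import *
P=np.load('pics/w11.npy',allow_pickle=True).item()
print(atz((240+350/4-.4,200+234/4-.4),P,.072))
E
```

```text
[0.52746749 0.13526599 0.072     ]
```

Emit:
move_arm(
  xyz=[
    [-0.001,0.011,0.155],
    [-0.001,0.011,0.155],
    [0.004,0,0.04],
    [0,0,0.01],
  ],
  rotation=[
    [0,0,-0.001],
    [0,0,0],
    [0,0,0],
    [0,0,0],
  ],
)

```text
clock: 10.55
ee_pos: [0.5299, 0.1332, 0.0479]
ee_rot: [[-0.957, -0.291, 0.007], [-0.291, 0.957, -0.0], [-0.007, -0.002, -1.0]]
force: [-0.3, 0.3, 0.2]
grip_width: 0.65
```

Emit:
move_arm(
  xyz=[
    [0.012,0.018,-0.027],
    [0,0,0],
  ],
  rotation=[
    [0,0.003,0],
    [0,0,0],
  ],
)

```text
clock: 10.8
ee_pos: [0.528, 0.1354, 0.0539]
ee_rot: [[-0.957, -0.29, -0.001], [-0.29, 0.957, -0.002], [0.001, -0.002, -1.0]]
force: [-0.0, -0.0, 0.6]
grip_width: 0.651
```

Emit:
move_arm(
  xyz=[
    [0,0,0],
    [0,0,0],
    [0,0,0],
    [0,0,0],
    [0,0,0],
  ],
  rotation=[
    [0,0,0],
    [0,0,0],
    [0,0,0],
    [0,0,0],
    [0,0,0],
  ],
  gripper=0.1,
  grip_force=30,
)

```text
clock: 11.42
ee_pos: [0.5284, 0.1356, 0.0547]
ee_rot: [[-0.957, -0.291, 0.001], [-0.291, 0.957, -0.002], [0.0, -0.002, -1.0]]
force: [-0.4, -0.3, 1.0]
grip_width: 0.239
```

```bash
python3 look.py w12;python3 - <<'E'
from bench import monitor
from h import *
im=cv2.imread('pics/w12.png')
cv2.imwrite('pics/w12a.png',cv2.resize(im[210:350,270:370],None,fx=4,fy=4,interpolation=cv2.INTER_CUBIC))
s=monitor.read_state()
plan([(.525,.12,.17),(.50,-.015,.17)],np.radians(107),s,step=.045)
E
```

```text
{'clock': 11.425, 'qpos': [-0.4758, 0.5663, 0.2093, 1.9536, -0.1846, 0.6399, 1.7159], 'ee_pos': [0.5284, 0.1356, 0.0547], 'force': [-0.3733, -0.344, 1.0084], 'grip_width': 0.2393} phi 106.8911605154242 tilt [ 0.     -0.0019]
7 rows
xyz [[0.017, -0.032, -0.256], [0.017, -0.031, -0.256], [0.017, -0.031, -0.256], [0.106, -0.203, 0.0], [0.106, -0.203, 0.0], [0.106, -0.203, -0.0], [0.106, -0.203, 0.0]]
rot [[-0.001, 0.0, -0.001], [0.0, 0.0, 0.0], [0.0, 0.0, 0.0], [0.0, 0.0, 0.0], [0.0, 0.0, 0.0], [0.0, 0.0, 0.0], [0.0, 0.0, 0.0]]
end [ 0.5   -0.015  0.17 ] 107.0
```

View pics/w12a.png

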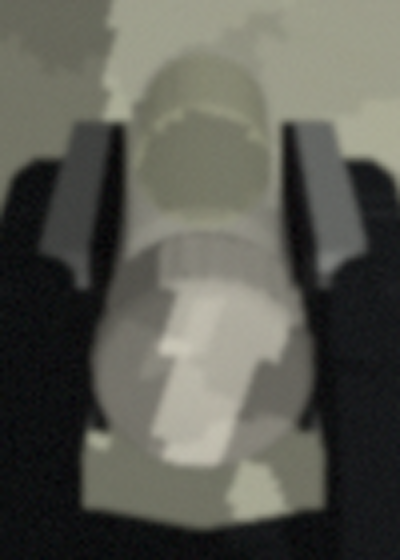

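Emit:
move_arm(
  xyz=[
    [0,0,-0.25],
    [0.015,-0.03,-0.26],
    [0.017,-0.03,-0.26],
    [0.1,-0.2,0],
    [0.1,-0.2,0],
    [0.1,-0.2,0],
    [0.1,-0.2,0],
    [0.05,-0.1,0.1],
    [0,0,0.1],
    [0,0,0],
  ],
  rotation=[
    [-0.001,0,0],
    [0,0,0],
    [0,0,0],
    [0,0,0],
    [0,0,0],
    [0,0,0],
    [0,0,0],
    [0,0,0],
    [0,0,0],
    [0,0,0],
  ],
)

```text
clock: 12.72
ee_pos: [0.4998, -0.0273, 0.1426]
ee_rot: [[-0.957, -0.292, -0.001], [-0.292, 0.957, 0.001], [0.001, 0.001, -1.0]]
force: [0.0, 1.3, 0.2]
grip_width: 0.239
```

```bash
python3 - <<'E'
from bench import monitor
from h import *
s=monitor.read_state()
plan([(.498,-.031,.102)],np.radians(107),s,step=.045)
E
```

```text
1 rows
xyz [[0.019, -0.021, 0.27]]
rot [[0.0, -0.0, -0.0]]
end [ 0.498 -0.031  0.102] 107.0
```

Emit:
move_arm(
  xyz=[
    [0.01,-0.01,0.13],
    [0.01,-0.01,0.13],
    [0,0,0.01],
  ],
  rotation=[
    [0,0,0],
    [0,0,0],
    [0,0,0],
  ],
)

```text
clock: 13.1
ee_pos: [0.4989, -0.0282, 0.1019]
ee_rot: [[-0.956, -0.295, 0.0], [-0.295, 0.956, 0.002], [-0.001, 0.002, -1.0]]
force: [0.3, 0.7, 0.6]
grip_width: 0.24
```

```bash
python3 look.py w13; python3 - <<'E'
from bench import monitor
from h import *
im=cv2.imread('pics/w13.png')
cv2.imwrite('pics/w13a.png',cv2.resize(im[120:350,230:410],None,fx=2.6,fy=2.6,interpolation=cv2.INTER_CUBIC))
s=monitor.read_state();print(s['ee_pos'])
P=np.load('pics/w13.npy',allow_pickle=True).item()
q=lambda a:(np.array(a)-[230,120]+.5)*2.6-.5
T=np.linspace(0,6.28,60)
for b in [(.4977,-.0315),(.4987,-.0315),(.4977,-.0305)]:
    pts=q([proj((b[0]+.012*np.cos(t),b[1]+.012*np.sin(t),.034),P) for t in T]); print(b,pts.min(0),pts.max(0))
plan([(.498,-.031,.092)],np.radians(107),s,step=.045)
E
```

```text
{'clock': 13.1, 'qpos': [-0.2443, 0.4266, 0.2882, 2.0514, -0.1891, 0.6878, 2.0363], 'ee_pos': [0.4989, -0.0282, 0.1019], 'force': [0.3491, 0.6655, 0.5759], 'grip_width': 0.2402} phi 107.15202643647217 tilt [-0.0007  0.0015]
[ 0.49932754 -0.02812923  0.1024825 ]
(0.4977, -0.0315) [180.60889753 231.78532288] [272.04199063 317.54019427]
(0.4987, -0.0315) [179.56330241 235.31777369] [270.86872528 320.83249342]
(0.4977, -0.0305) [184.27114389 232.8753618 ] [275.66743298 318.55589731]
1 rows
xyz [[0.014, -0.016, 0.07]]
rot [[0.0, 0.001, 0.001]]
end [ 0.498 -0.031  0.092] 107.0
```

View pics/w13a.png

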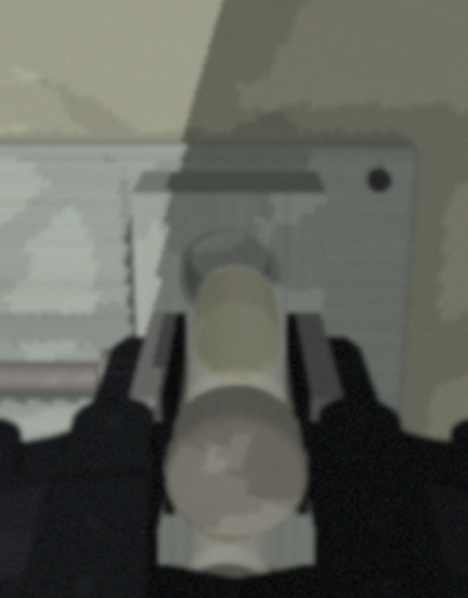

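Emit:
move_arm(
  xyz=[
    [0.014,-0.016,0.05],
    [0,0,0.01],
  ],
  rotation=[
    [0,0.001,0.001],
    [0,0,0],
  ],
)

```text
clock: 13.4
ee_pos: [0.4988, -0.0305, 0.0943]
ee_rot: [[-0.956, -0.293, -0.0], [-0.293, 0.956, 0.001], [-0.0, 0.001, -1.0]]
force: [0.0, -0.5, 0.7]
grip_width: 0.242
```

```bash
python3 - <<'E'
from bench import monitor
from h import *
s=monitor.read_state();print(s['ee_pos'],s['force'])
plan([(.498,-.0309,.082)],np.radians(107),s,step=.045)
E
```

```text
[ 0.4988126  -0.03054126  0.09425525] [ 0.04170403 -0.487636    0.66292239]
1 rows
xyz [[0.006, -0.001, 0.082]]
rot [[0.0, 0.0, 0.0]]
end [ 0.498  -0.0309  0.082 ] 106.99999999999999
```

Emit:
move_arm(
  xyz=[
    [0.007,-0.002,0.03],
    [0,0,0.04],
    [0,0,0.04],
    [0,0,0.02],
  ],
  rotation=[
    [0,0,0],
    [0,0,0],
    [0,0,0],
    [0,0,0],
  ],
)

```text
clock: 13.9
ee_pos: [0.4982, -0.031, 0.074]
ee_rot: [[-0.956, -0.293, 0.001], [-0.293, 0.956, 0.001], [-0.001, 0.001, -1.0]]
force: [0.5, 0.1, -0.2]
grip_width: 0.246
```

Emit:
move_arm(
  xyz=[
    [0,0,0.03],
    [0,0,0.022],
    [0,0,0.009],
  ],
  rotation=[
    [0,0,0],
    [0,0,0],
    [0,0,0],
  ],
)

```text
clock: 14.28
ee_pos: [0.4993, -0.0309, 0.0651]
ee_rot: [[-0.956, -0.293, 0.003], [-0.293, 0.956, 0.002], [-0.003, 0.001, -1.0]]
force: [-4.0, 2.0, 35.6]
grip_width: 0.237
```

Emit:
move_arm(
  xyz=[
    [0,0,-0.008],
    [0,0,0],
    [0,0,0],
    [0,0,0],
  ],
  rotation=[
    [0,0,0],
    [0,0,0],
    [0,0,0],
    [0,0,0],
  ],
  gripper=0.65,
)

```text
clock: 14.78
ee_pos: [0.4994, -0.0309, 0.0662]
ee_rot: [[-0.956, -0.293, 0.003], [-0.293, 0.956, 0.002], [-0.003, 0.001, -1.0]]
force: [0.0, -1.0, 0.3]
grip_width: 0.649
```

```bash
python3 - <<'E'
from bench import monitor
from h import *
s=monitor.read_state();print(s['ee_pos'],s['force'],s['grip_width'])
plan([(.5,-.031,.20),(.60,-.075,.20)],np.radians(107),s,step=.045)
E
```

```text
[ 0.49941402 -0.0309092   0.06624037] [ 0.04930396 -0.99777974  0.26356731] 0.6492994946363859
6 rows
xyz [[-0.002, -0.0, -0.297], [-0.001, -0.001, -0.297], [-0.001, -0.001, -0.297], [-0.184, -0.158, -0.0], [-0.184, -0.158, -0.0], [-0.184, -0.158, -0.0]]
rot [[0.0, 0.001, 0.0], [-0.0, 0.0, -0.0], [-0.0, 0.0, -0.0], [0.0, 0.0, -0.0], [-0.0, 0.0, -0.0], [-0.0, 0.0, -0.0]]
end [ 0.6   -0.075  0.2  ] 106.99999999999999
```

Emit:
move_arm(
  xyz=[
    [0,0,-0.25],
    [0,0,-0.3],
    [0,0,-0.32],
    [-0.18,-0.16,-0.03],
    [-0.18,-0.16,0],
    [-0.18,-0.16,0],
    [-0.03,-0.03,0],
    [0,0,0],
  ],
  rotation=[
    [0,0.001,0],
    [0,0,0],
    [0,0,0],
    [0,0,0],
    [0,0,0],
    [0,0,0],
    [0,0,0],
    [0,0,0],
  ],
)

```text
clock: 15.78
ee_pos: [0.6053, -0.0799, 0.2051]
ee_rot: [[-0.956, -0.294, -0.001], [-0.294, 0.956, 0.001], [0.001, 0.001, -1.0]]
force: [-0.4, 0.6, -0.4]
grip_width: 0.648
```

```bash
python3 look.py w14
```

```text
{'clock': 15.775, 'qpos': [-0.1789, 0.4609, 0.344, 1.7093, -0.18, 1.0037, 2.0984], 'ee_pos': [0.6053, -0.0799, 0.2051], 'force': [-0.3785, 0.5584, -0.3912], 'grip_width': 0.6484} phi 107.09548778773998 tilt [0.0008 0.0015]
```

View pics/w14.png

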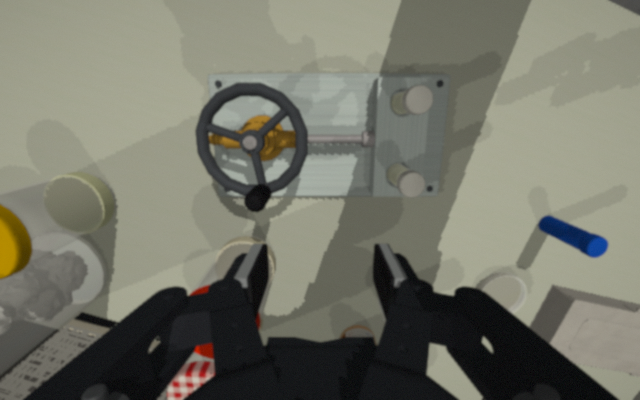

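Both vials stand upright in the pockets, with caps at (418,100) and (411,184). The handle is at (257,198) and the hub at (250,143).

```bash
python3 - <<'E'
from h import *
im=cv2.imread('pics/w14.png')
cv2.imwrite('pics/w14a.png',cv2.resize(im[75:220,185:320],None,fx=4,fy=4,interpolation=cv2.INTER_CUBIC))
E
```

```text
(no output)
```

View pics/w14a.png

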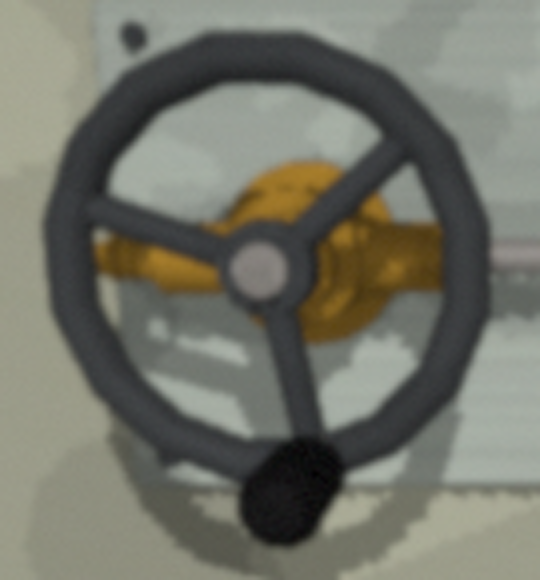

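```bash
python3 - <<'E'
from h import *
P=np.load('pics/w14.npy',allow_pickle=True).item()
c=lambda x,y:(185+x/4-.4,75+y/4-.4)
h=atz(c(281,505),P,.106); h2=atz(c(308,468),P,.070); w=atz(c(266.5,255.5),P,.0615)
print(h,h2,w)
ax=np.array([.5717,-.1552])
# fit: project model for rim outer extents
q=lambda a:((np.array(a)-[185,75]+.4)*4)
T=np.linspace(0,6.28,200)
for ax in [(.5717,-.1552),(.573,-.154)]:
    r=q([proj((ax[0]+.0505*np.cos(t),ax[1]+.0505*np.sin(t),.0615),P) for t in T]);print(ax,r.min(0),r.max(0))
    v=(h[:2]+h2[:2])/2-np.array(ax);print(np.linalg.norm(v),np.degrees(np.arctan2(v[1],v[0])))
E
```

```text
[ 0.60979479 -0.1321844   0.106     ] [ 0.61173198 -0.13347768  0.07      ] [ 0.56990325 -0.15505936  0.0615    ]
(0.5717, -0.1552) [37.34344864 19.82214736] [491.71905536 483.6423899 ]
0.04501464654477891 29.79685102896109
(0.573, -0.154) [41.55050563 27.83918745] [495.25311671 490.24359549]
0.04329200964134843 29.273612691159634
```

```bash
python3 - <<'E'
from bench import monitor
from h import *
s=monitor.read_state()
plan([(.6105,-.1328,.15)],np.radians(107),s,step=.03)
E
```

```text
3 rows
xyz [[0.023, -0.116, 0.123], [0.023, -0.116, 0.123], [0.023, -0.116, 0.123]]
rot [[0.0, -0.0, 0.001], [-0.0, 0.0, 0.0], [0.0, 0.0, 0.0]]
end [ 0.6105 -0.1328  0.15  ] 107.0
```

Emit:
move_arm(
  xyz=[
    [0.023,-0.116,0.12],
    [0.023,-0.116,0.12],
    [0.023,-0.116,0.12],
    [0,0,0],
  ],
  rotation=[
    [0,0,0.001],
    [0,0,0],
    [0,0,0],
    [0,0,0],
  ],
)

```text
clock: 16.32
ee_pos: [0.6076, -0.1355, 0.1469]
ee_rot: [[-0.957, -0.291, -0.003], [-0.291, 0.957, 0.002], [0.003, 0.003, -1.0]]
force: [0.4, -0.7, 0.2]
grip_width: 0.65
```

```bash
python3 look.py w15; python3 - <<'E'
from bench import monitor
from h import *
s=monitor.read_state();print(s['ee_pos'])
plan([(.6105,-.1328,.099)],np.radians(107),s,step=.03)
E
```

```text
{'clock': 16.325, 'qpos': [-0.0767, 0.5527, 0.334, 1.7181, -0.2208, 0.9113, 2.2137], 'ee_pos': [0.6076, -0.1355, 0.1469], 'force': [0.3741, -0.7197, 0.2427], 'grip_width': 0.6496} phi 106.91254442406554 tilt [0.0025 0.0025]
[ 0.6081493  -0.13452121  0.14775996]
2 rows
xyz [[-0.009, 0.003, 0.163], [-0.009, 0.003, 0.163]]
rot [[0.001, -0.0, -0.0], [-0.0, 0.0, -0.0]]
end [ 0.6105 -0.1328  0.099 ] 107.0
```

View pics/w15.png

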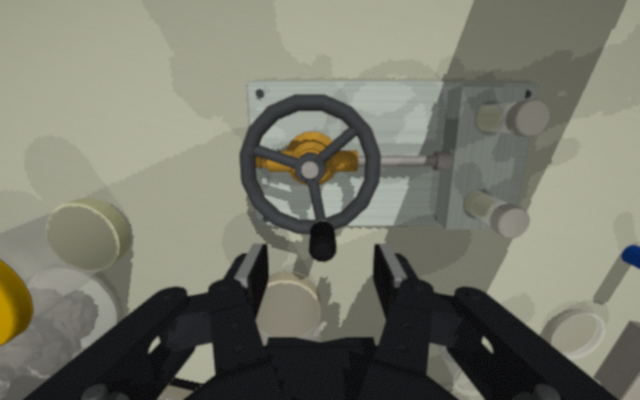

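```bash
python3 - <<'E'
from bench import monitor
from h import *
P=np.load('pics/w15.npy',allow_pickle=True).item()
T=camera_params('top');S=camera_params('scene');P14=np.load('pics/w14.npy',allow_pickle=True).item();P6=np.load('pics/w6.npy',allow_pickle=True).item()
for z in (0,.05,.1): print(z,atz((287,307),P,z),atz((183,275),P6,z))
print('lid w15',proj((.7188,-.1367,.12),P),'w6',proj((.7188,-.1367,.12),P6))
print('handle',atz((321.3,247),P,.106))
E
```

```text
0 [ 0.73259403 -0.13479855  0.        ] [ 0.71661317 -0.14479064  0.        ]
0.05 [ 0.69602588 -0.13898943  0.05      ] [ 0.68058327 -0.12772176  0.05      ]
0.1 [ 0.65945773 -0.14318031  0.1       ] [ 0.64455337 -0.11065287  0.1       ]
lid w15 [270.37354236 400.40036792] w6 [125.33915473 358.59387169]
handle [ 0.60863771 -0.13491912  0.106     ]
```

The handle top is at (321,247), nearly between the jaws. Descending onto it.

Emit:
move_arm(
  xyz=[
    [-0.007,0,0.16],
    [-0.004,0,0.15],
    [0,0,0.02],
  ],
  rotation=[
    [0.001,0,0],
    [0,0,0],
    [0,0,0],
  ],
)

```text
clock: 16.75
ee_pos: [0.6102, -0.1324, 0.0989]
ee_rot: [[-0.956, -0.293, 0.002], [-0.293, 0.956, -0.0], [-0.002, -0.001, -1.0]]
force: [0.2, -0.3, 0.5]
grip_width: 0.651
```

```bash
python3 look.py w16; python3 - <<'E'
from bench import monitor
from h import *
s=monitor.read_state();print(s['ee_pos'])
plan([(.609,-.134,.099)],np.radians(107),s,step=.03)
E
```

```text
{'clock': 16.75, 'qpos': [-0.0662, 0.6167, 0.3126, 1.7404, -0.2455, 0.8211, 2.2289], 'ee_pos': [0.6102, -0.1324, 0.0989], 'force': [0.1816, -0.3019, 0.4533], 'grip_width': 0.651} phi 107.05925103206067 tilt [-0.0016 -0.0008]
[ 0.6105745  -0.13245904  0.09937474]
1 rows
xyz [[0.013, -0.007, 0.002]]
rot [[-0.0, 0.001, 0.0]]
end [ 0.609 -0.134  0.099] 107.0
```

View pics/w16.png

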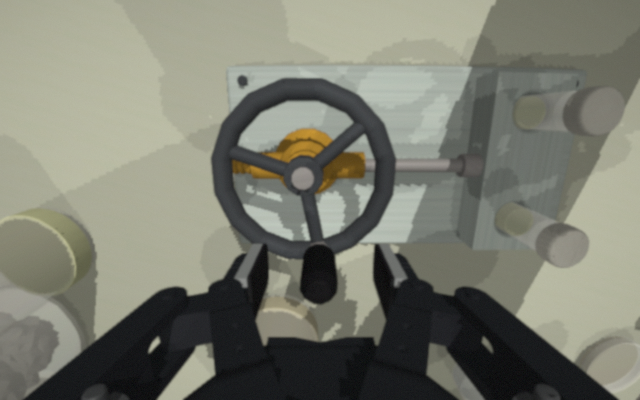

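The handle is between the jaws, with its top at about (319,287) and the wheel rim just beneath. Closing.

Emit:
move_arm(
  xyz=[
    [0.006,-0.007,0],
    [0,0,0],
    [0,0,0],
    [0,0,0],
    [0,0,0],
    [0,0,0],
  ],
  rotation=[
    [0,0.001,0],
    [0,0,0],
    [0,0,0],
    [0,0,0],
    [0,0,0],
    [0,0,0],
  ],
  gripper=0.05,
  grip_force=50,
)

```text
clock: 17.55
ee_pos: [0.6108, -0.1336, 0.1017]
ee_rot: [[-0.956, -0.294, 0.002], [-0.294, 0.956, -0.002], [-0.002, -0.002, -1.0]]
force: [0.9, -0.4, -4.4]
grip_width: 0.186
```

```bash
cat >> h.py <<'E'
AX=np.array([.5715,-.155])
def turn(s,dstep,n,ax=None,r=.045,z=.099,phi=107,lead=0):
    ax=AX if ax is None else np.array(ax)
    p=np.array(s['ee_pos']);R=np.array(s['ee_rot']);v=p[:2]-ax;th=np.arctan2(v[1],v[0])
    print('angle',round(np.degrees(th),2),'r',round(np.linalg.norm(v)*1e3,2),'z',round(p[2],4),'F',np.round(s['force'],1),'t',s['clock'],'w',round(s['grip_width'],3))
    xs=[];rs=[];Rt=Rdown(np.radians(phi))
    for i in range(n):
        th+=np.radians(dstep);t=np.array([*(ax+r*np.array([np.cos(th),np.sin(th)])),z])
        rv=Ro.from_matrix(R.T@Rt).as_rotvec()
        xs.append(np.round(R.T@(t-p)/.15,3).tolist());rs.append(np.round(rv/np.pi,3).tolist());p=t;R=Rt
    print('xyz',xs);print('rot',rs[0],'q7',s['qpos'][6])
E
cat > t.py <<'E'
import sys
from bench import monitor
from h import *
a=sys.argv
turn(monitor.read_state(),float(a[1]),int(a[2]),ax=eval(a[3]) if len(a)>3 else None)
E
python3 t.py -10 4
```

```text
angle 28.51 r 44.74 z 0.1017 F [ 0.9 -0.4 -4.4] t 17.55 w 0.186
xyz [[-0.008, -0.052, 0.018], [0.003, -0.052, 0.0], [0.012, -0.051, 0.0], [0.021, -0.048, 0.0]]
rot [-0.001, 0.001, 0.0] q7 2.2288354198083886
```

```bash
python3 look.py w17; python3 - <<'E'
import cv2
im=cv2.imread('pics/w17.png');cv2.imwrite('pics/w17a.png',cv2.resize(im[210:350,250:390],None,fx=4,fy=4,interpolation=cv2.INTER_CUBIC))
E
```

```text
{'clock': 17.55, 'qpos': [-0.0663, 0.6139, 0.3146, 1.7377, -0.2432, 0.826, 2.2288], 'ee_pos': [0.6108, -0.1336, 0.1017], 'force': [0.8751, -0.4389, -4.3992], 'grip_width': 0.1863} phi 107.08131111292329 tilt [-0.0016 -0.0022]
```

View pics/w17a.png

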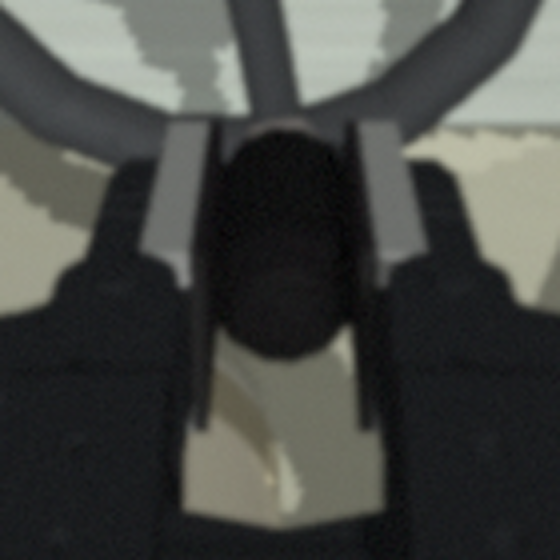

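The grip is good, with the handle upright between the pads. Turning clockwise.

Emit:
move_arm(
  xyz=[
    [-0.008,-0.052,0.01],
    [0.003,-0.052,0],
    [0.012,-0.051,0],
    [0.021,-0.048,0],
  ],
  rotation=[
    [0,0.001,0],
    [0,0,0],
    [0,0,0],
    [0,0,0],
  ],
)

```text
clock: 18.1
ee_pos: [0.6148, -0.1652, 0.1016]
ee_rot: [[-0.956, -0.294, -0.004], [-0.294, 0.956, -0.001], [0.004, -0.0, -1.0]]
force: [-6.4, 2.5, 2.5]
grip_width: 0.184
```

```bash
python3 t.py -18 6
```

```text
angle -13.25 r 44.49 z 0.1016 F [-6.4  2.5  2.5] t 18.1 w 0.184
xyz [[0.056, -0.074, 0.018], [0.079, -0.051, 0.0], [0.091, -0.024, 0.0], [0.094, 0.005, 0.0], [0.087, 0.034, 0.0], [0.073, 0.059, 0.0]]
rot [-0.0, -0.001, 0.001] q7 2.275330210436143
```

Emit:
move_arm(
  xyz=[
    [0.056,-0.074,0],
    [0.079,-0.051,0],
    [0.091,-0.024,0],
    [0.094,0.005,0],
    [0.087,0.034,0],
    [0.073,0.059,0],
  ],
  rotation=[
    [0,-0.001,0.001],
    [0,0,0],
    [0,0,0],
    [0,0,0],
    [0,0,0],
    [0,0,0],
  ],
)

```text
clock: 18.85
ee_pos: [0.5467, -0.1928, 0.1017]
ee_rot: [[-0.956, -0.293, 0.001], [-0.293, 0.956, 0.003], [-0.002, 0.002, -1.0]]
force: [9.5, 10.5, -6.5]
grip_width: 0.188
```

```bash
python3 t.py -10 6
```

```text
angle -123.26 r 45.17 z 0.1017 F [ 9.5 10.5 -6.5] t 18.85 w 0.188
xyz [[0.029, 0.044, 0.018], [0.022, 0.047, 0.0], [0.013, 0.051, 0.0], [0.004, 0.052, 0.0], [-0.005, 0.052, 0.0], [-0.014, 0.05, 0.0]]
rot [0.001, 0.0, 0.0] q7 2.3569820851306744
```

Emit:
move_arm(
  xyz=[
    [0.029,0.044,0],
    [0.022,0.047,0],
    [0.013,0.051,0],
  ],
  rotation=[
    [0.001,0,0],
    [0,0,0],
    [0,0,0],
  ],
)

```text
clock: 19.23
ee_pos: [0.5304, -0.1744, 0.1018]
ee_rot: [[-0.956, -0.293, 0.004], [-0.293, 0.956, -0.001], [-0.003, -0.002, -1.0]]
force: [6.8, 2.0, -7.2]
grip_width: 0.192
```

```bash
python3 t.py -4 4
```

```text
angle -154.73 r 45.42 z 0.1018 F [ 6.8  2.  -7.2] t 19.225 w 0.192
xyz [[-0.0, 0.021, 0.018], [0.001, 0.021, 0.0], [-0.001, 0.021, 0.0], [-0.002, 0.021, 0.0]]
rot [-0.001, 0.001, 0.0] q7 2.3307147990948507
```

Emit:
move_arm(
  xyz=[
    [0,0.021,0],
    [0.001,0.021,0],
  ],
  rotation=[
    [0,0.001,0],
    [0,0,0],
  ],
)

```text
clock: 19.48
ee_pos: [0.5281, -0.1683, 0.1017]
ee_rot: [[-0.956, -0.293, 0.001], [-0.293, 0.956, -0.003], [0.0, -0.003, -1.0]]
force: [3.7, -0.1, -7.2]
grip_width: 0.189
```

```bash
python3 t.py -3 3
```

```text
angle -162.98 r 45.41 z 0.1017 F [ 3.7 -0.1 -7.2] t 19.475 w 0.189
xyz [[-0.003, 0.016, 0.018], [-0.001, 0.016, 0.0], [-0.002, 0.016, 0.0]]
rot [-0.001, -0.0, 0.0] q7 2.3176371824672435
```

Emit:
move_arm(
  xyz=[
    [-0.002,0.016,0],
    [0,0,0],
  ],
  rotation=[
    [0,0,0],
    [0,0,0],
  ],
)

```text
clock: 19.73
ee_pos: [0.5278, -0.1675, 0.1018]
ee_rot: [[-0.956, -0.292, 0.002], [-0.292, 0.956, -0.005], [0.0, -0.005, -1.0]]
force: [3.8, 1.5, -7.8]
grip_width: 0.192
```

```bash
python3 t.py -3 1
```

```text
angle -164.02 r 45.46 z 0.1018 F [ 3.8  1.5 -7.8] t 19.725 w 0.192
xyz [[-0.004, 0.016, 0.018]]
rot [-0.002, -0.0, -0.0] q7 2.3128714983114413
```

Emit:
move_arm(
  xyz=[
    [-0.002,0.016,0],
    [0,0,0],
  ],
  rotation=[
    [0,0,0],
    [0,0,0],
  ],
)

```text
clock: 19.98
ee_pos: [0.5278, -0.1675, 0.1018]
ee_rot: [[-0.957, -0.29, 0.003], [-0.29, 0.957, -0.008], [-0.001, -0.009, -1.0]]
force: [3.6, 2.7, -7.8]
grip_width: 0.19
```

```bash
python3 t.py -3 1
```

```text
angle -164.08 r 45.47 z 0.1018 F [ 3.6  2.7 -7.8] t 19.975 w 0.19
xyz [[-0.004, 0.016, 0.018]]
rot [-0.003, 0.0, -0.001] q7 2.3082904721820814
```

Emit:
move_arm(
  xyz=[
    [-0.004,0.03,0],
  ],
  rotation=[
    [-0.003,0,-0.001],
  ],
)

```text
clock: 20.1
ee_pos: [0.5276, -0.1666, 0.1021]
ee_rot: [[-0.957, -0.291, 0.003], [-0.291, 0.957, -0.004], [-0.002, -0.005, -1.0]]
force: [12.1, -35.9, -21.1]
grip_width: 0.19
```

```bash
python3 t.py -3 1
```

```text
angle -165.21 r 45.41 z 0.1021 F [ 12.1 -35.9 -21.1] t 20.1 w 0.19
xyz [[-0.004, 0.016, 0.02]]
rot [-0.002, 0.001, -0.001] q7 2.311639237006379
```

Closed against the stop: 36 N of reaction and no further travel. The stop reference is TCP (0.5278, -0.1675). Relaxing, then backing off.

Emit:
move_arm(
  xyz=[
    [0,0,0],
    [0,0,0],
  ],
  rotation=[
    [-0.002,0,0],
    [0,0,0],
  ],
)

```text
clock: 20.35
ee_pos: [0.5278, -0.1677, 0.1018]
ee_rot: [[-0.957, -0.289, 0.002], [-0.289, 0.957, 0.001], [-0.002, 0.0, -1.0]]
force: [3.7, 3.0, -4.7]
grip_width: 0.19
```

```bash
python3 t.py 18 9 '(.571,-.155)'
```

```text
angle -163.6 r 45.01 z 0.1018 F [ 3.7  3.  -4.7] t 20.35 w 0.19
xyz [[-0.014, -0.093, 0.019], [-0.042, -0.084, 0.0], [-0.066, -0.067, 0.0], [-0.083, -0.043, 0.0], [-0.093, -0.016, 0.0], [-0.093, 0.014, 0.0], [-0.084, 0.042, 0.0], [-0.067, 0.066, 0.0], [-0.043, 0.083, 0.0]]
rot [0.0, 0.001, -0.001] q7 2.317351951246349
```

Emit:
move_arm(
  xyz=[
    [-0.014,-0.093,0],
    [-0.042,-0.084,0],
    [-0.066,-0.067,0],
    [-0.083,-0.043,0],
    [-0.093,-0.016,0],
    [-0.093,0.014,0],
    [-0.084,0.042,0],
    [-0.067,0.066,0],
    [-0.043,0.083,0],
  ],
  rotation=[
    [0,0.001,-0.001],
    [0,0,0],
    [0,0,0],
    [0,0,0],
    [0,0,0],
    [0,0,0],
    [0,0,0],
    [0,0,0],
    [0,0,0],
  ],
)

```text
clock: 21.48
ee_pos: [0.6166, -0.1542, 0.1015]
ee_rot: [[-0.956, -0.292, -0.016], [-0.292, 0.956, 0.008], [0.013, 0.012, -1.0]]
force: [-17.4, -2.7, 10.2]
grip_width: 0.191
```

```bash
python3 t.py 18 9 '(.571,-.155)'
```

```text
angle 1.0 r 45.61 z 0.1015 F [-17.4  -2.7  10.2] t 21.475 w 0.191
xyz [[-0.008, 0.094, 0.018], [0.018, 0.092, 0.0], [0.046, 0.082, 0.0], [0.069, 0.064, 0.0], [0.085, 0.04, 0.0], [0.093, 0.011, 0.0], [0.092, -0.018, 0.0], [0.082, -0.046, 0.0], [0.064, -0.069, 0.0]]
rot [0.004, -0.004, -0.0] q7 2.2605119905114095
```

Emit:
move_arm(
  xyz=[
    [-0.004,0.094,0],
    [0.018,0.092,0],
    [0.046,0.082,0],
    [0.069,0.064,0],
    [0.085,0.04,0],
    [0.093,0.011,0],
    [0.092,-0.018,0],
  ],
  rotation=[
    [0.004,-0.004,0],
    [0.001,-0.001,0],
    [0,0,0],
    [0,0,0],
    [0,0,0],
    [0,0,0],
    [0,0,0],
  ],
)

```text
clock: 22.35
ee_pos: [0.5413, -0.1195, 0.1019]
ee_rot: [[-0.956, -0.292, 0.009], [-0.292, 0.956, -0.007], [-0.006, -0.009, -1.0]]
force: [14.6, -13.7, -14.1]
grip_width: 0.186
```

```bash
python3 t.py 18 8 '(.571,-.155)'
```

```text
angle 129.88 r 46.3 z 0.1019 F [ 14.6 -13.7 -14.1] t 22.35 w 0.186
xyz [[0.076, -0.057, 0.019], [0.06, -0.072, 0.0], [0.035, -0.087, 0.0], [0.007, -0.094, 0.0], [-0.023, -0.091, 0.0], [-0.05, -0.08, 0.0], [-0.072, -0.06, 0.0], [-0.087, -0.035, 0.0]]
rot [-0.003, 0.002, -0.0] q7 2.2219265835134943
```

Emit:
move_arm(
  xyz=[
    [0.078,-0.06,0],
    [0.06,-0.072,0],
    [0.035,-0.087,0],
    [0.007,-0.094,0],
    [-0.023,-0.091,0],
    [-0.05,-0.08,0],
    [-0.072,-0.06,0],
  ],
  rotation=[
    [-0.003,0.002,0],
    [0,0,0],
    [0,0,0],
    [0,0,0],
    [0,0,0],
    [0,0,0],
    [0,0,0],
  ],
)

```text
clock: 23.22
ee_pos: [0.5593, -0.1982, 0.1017]
ee_rot: [[-0.956, -0.293, 0.003], [-0.293, 0.956, 0.006], [-0.005, 0.005, -1.0]]
force: [-0.7, 7.8, 1.6]
grip_width: 0.189
```

```bash
python3 t.py 18 8 '(.571,-.155)'
```

```text
angle -105.14 r 44.71 z 0.1017 F [-0.7  7.8  1.6] t 23.225 w 0.189
xyz [[-0.085, -0.039, 0.018], [-0.093, -0.008, 0.0], [-0.092, 0.021, 0.0], [-0.081, 0.048, 0.0], [-0.062, 0.071, 0.0], [-0.037, 0.086, 0.0], [-0.008, 0.093, 0.0], [0.021, 0.092, 0.0]]
rot [0.002, 0.002, 0.0] q7 2.366828556661386
```

Emit:
move_arm(
  xyz=[
    [-0.085,-0.039,0],
    [-0.093,-0.008,0],
    [-0.092,0.021,0],
    [-0.081,0.048,0],
    [-0.062,0.071,0],
    [-0.037,0.086,0],
    [-0.008,0.093,0],
  ],
  rotation=[
    [0.002,0.002,0],
    [0,0,0],
    [0,0,0],
    [0,0,0],
    [0,0,0],
    [0,0,0],
    [0,0,0],
  ],
)

```text
clock: 24.1
ee_pos: [0.6132, -0.1381, 0.1016]
ee_rot: [[-0.957, -0.291, -0.006], [-0.291, 0.957, -0.001], [0.006, 0.001, -1.0]]
force: [-8.1, -4.5, 4.8]
grip_width: 0.19
```

```bash
python3 t.py 18 8 '(.571,-.155)'
```

```text
angle 21.86 r 45.5 z 0.1016 F [-8.1 -4.5  4.8] t 24.1 w 0.19
xyz [[0.026, 0.091, 0.018], [0.05, 0.08, 0.0], [0.072, 0.061, 0.0], [0.087, 0.035, 0.0], [0.094, 0.007, 0.0], [0.091, -0.022, 0.0], [0.08, -0.05, 0.0], [0.061, -0.072, 0.0]]
rot [0.0, -0.002, -0.001] q7 2.2328735125070143
```

Emit:
move_arm(
  xyz=[
    [0.026,0.091,0],
    [0.05,0.08,0],
    [0.072,0.061,0],
    [0.087,0.035,0],
    [0.094,0.007,0],
    [0.091,-0.022,0],
    [0.08,-0.05,0],
  ],
  rotation=[
    [0,-0.002,-0.001],
    [0,0,0],
    [0,0,0],
    [0,0,0],
    [0,0,0],
    [0,0,0],
    [0,0,0],
  ],
)

```text
clock: 24.98
ee_pos: [0.5309, -0.1321, 0.102]
ee_rot: [[-0.956, -0.292, 0.009], [-0.293, 0.956, -0.006], [-0.007, -0.009, -1.0]]
force: [21.6, -9.8, -21.0]
grip_width: 0.191
```

```bash
python3 t.py 10 6 '(.571,-.155)'
```

```text
angle 150.25 r 46.16 z 0.102 F [ 21.6  -9.8 -21. ] t 24.975 w 0.191
xyz [[0.03, -0.044, 0.02], [0.028, -0.044, 0.0], [0.019, -0.049, 0.0], [0.011, -0.051, 0.0], [0.002, -0.052, 0.0], [-0.008, -0.052, 0.0]]
rot [-0.003, 0.002, 0.0] q7 2.2522985865505514
```

Emit:
move_arm(
  xyz=[
    [0.03,-0.044,0],
    [0.028,-0.044,0],
    [0.019,-0.049,0],
    [0.003,-0.01,0],
  ],
  rotation=[
    [-0.003,0.002,0],
    [0,0,0],
    [0,0,0],
    [0,0,0],
  ],
)

```text
clock: 25.48
ee_pos: [0.5257, -0.1555, 0.1018]
ee_rot: [[-0.956, -0.293, 0.005], [-0.293, 0.956, 0.002], [-0.005, 0.0, -1.0]]
force: [4.6, 1.4, -3.4]
grip_width: 0.187
```

```bash
python3 t.py 4 3 '(.571,-.155)'
```

```text
angle -179.33 r 45.28 z 0.1018 F [ 4.6  1.4 -3.4] t 25.475 w 0.187
xyz [[0.003, -0.021, 0.018], [0.004, -0.021, 0.0], [0.002, -0.021, 0.0]]
rot [0.0, 0.002, 0.0] q7 2.3059592367214146
```

Emit:
move_arm(
  xyz=[
    [0.003,-0.021,0],
    [0.004,-0.021,0],
    [0.002,-0.018,0],
    [0,0,0],
  ],
  rotation=[
    [0,0.002,0],
    [0,0,0],
    [0,0,0],
    [0,0,0],
  ],
)

```text
clock: 25.98
ee_pos: [0.5269, -0.1641, 0.1018]
ee_rot: [[-0.956, -0.294, -0.001], [-0.294, 0.956, 0.001], [0.001, 0.001, -1.0]]
force: [1.9, -0.6, -3.0]
grip_width: 0.188
```

```bash
python3 t.py 2 2 '(.571,-.155)'
```

```text
angle -168.35 r 45.03 z 0.1018 F [ 1.9 -0.6 -3. ] t 25.975 w 0.188
xyz [[0.001, -0.01, 0.018], [0.0, -0.01, 0.0]]
rot [0.0, -0.0, 0.0] q7 2.3178714340570354
```

Emit:
move_arm(
  xyz=[
    [0.001,-0.011,0],
    [0,-0.01,0],
    [0,0,0],
  ],
  rotation=[
    [0,0,0],
    [0,0,0],
    [0,0,0],
  ],
)

```text
clock: 26.35
ee_pos: [0.5277, -0.1672, 0.1018]
ee_rot: [[-0.956, -0.294, -0.002], [-0.294, 0.956, 0.001], [0.001, 0.001, -1.0]]
force: [2.9, 1.3, -2.3]
grip_width: 0.185
```

```bash
python3 t.py 1 1 '(.571,-.155)'
```

```text
angle -164.3 r 44.96 z 0.1018 F [ 2.9  1.3 -2.3] t 26.35 w 0.185
xyz [[0.0, -0.005, 0.018]]
rot [0.0, -0.0, 0.0] q7 2.323444638147399
```

Emit:
move_arm(
  xyz=[
    [0,-0.004,0],
    [0,0,0],
  ],
  rotation=[
    [0,0,0],
    [0,0,0],
  ],
)

```text
clock: 26.6
ee_pos: [0.5279, -0.1677, 0.1018]
ee_rot: [[-0.956, -0.294, -0.002], [-0.294, 0.956, 0.001], [0.001, 0.001, -1.0]]
force: [2.5, 1.1, -2.3]
grip_width: 0.19
```

```bash
python3 t.py 1 1 '(.571,-.155)'; python3 look.py w18; python3 - <<'E'
from bench import camera
import cv2
im=camera('scene')[150:290,180:440,::-1]
cv2.imwrite('pics/s18.png',cv2.resize(im,None,fx=3,fy=3,interpolation=cv2.INTER_CUBIC))
E
```

```text
angle -163.53 r 44.96 z 0.1018 F [ 2.5  1.1 -2.3] t 26.6 w 0.19
xyz [[0.0, -0.005, 0.018]]
rot [0.0, -0.0, 0.0] q7 2.324455954679784
{'clock': 26.6, 'qpos': [-0.0101, 0.512, 0.3309, 1.9194, -0.2362, 0.7494, 2.3245], 'ee_pos': [0.5279, -0.1677, 0.1018], 'force': [2.52, 1.0799, -2.2513], 'grip_width': 0.1895} phi 107.08288664371935 tilt [0.0013 0.0011]
```

View pics/w18.png

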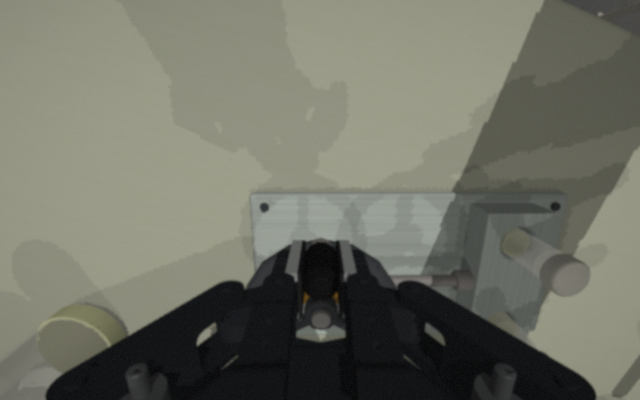

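View pics/s18.png

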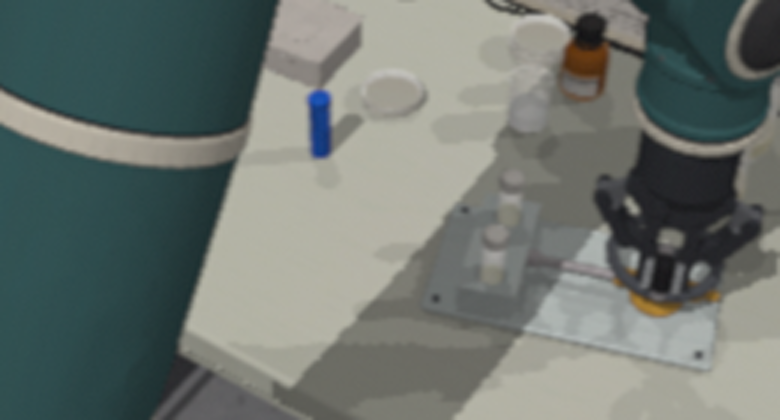

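Both vials are seated upright, the bystanders are where they were, and the handle is held at the stop position plus two counted turns. Handing in.

```bash
python3 - <<'E'
from bench import arm,monitor
print(arm.hand_in()); s=monitor.read_state();print(s['clock'],s['ee_pos'],s['force'],s['grip_width'])
E
```

```text
the job is handed in; nothing more can be done
None
the job is handed in; nothing more can be done
```

I put both white-capped vials in the stand, closed the valve against its stop, backed it off two full turns, and handed in with the gripper still on the handle. The last clock reading before the final pictures and hand-in was 26.6 s of the 72 s allowed.

- **Vials:** one is in pocket b and the other in pocket a. Each was pushed down until the pocket floor pushed back with about 36 N, and the last pictures show both upright.
- **Closing the valve:** I turned the handle clockwise until it stopped moving. A further push met a reaction of about 36 N and only about 1 mm of give. With the push released, the gripper sat at (0.5278, -0.1677), which I took as the closed position.
- **Opening two turns:** I turned it anticlockwise, counting the angle at every stage, for a total of about 720.2°. The gripper ended at (0.5279, -0.1677), about 0.1 mm from the closed position.
- **Bystanders:** the beaker, closed dish and blue look-alike stand where they were in the last scene picture. The sprout dish was hidden behind the arm in that picture, so I could not check it at the end; the arm did not go near it after the vials were picked up.

Two readings disagreed. The gripper showed about 16 mm on the 18 mm handle, but the picture showed the handle held squarely between the pads. My early wrist-camera positions were off by up to 5 mm, so I measured again closer in before each grasp and placing. The turn count comes from the gripper's position, since nothing reads the wheel angle directly.

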